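# Space test modules along a raised rail with a spacer block

## Robot

A 6-joint arm with a two-finger parallel gripper is mounted at the origin on a cart in front of the work surface, level with it; the furniture and walls round the work are solid. World frame = base frame: x ahead of the robot, y to its left, z up, the work surface at z = 0. Lengths are in m, angles in rad, forces in N, time in s.
With the tool pointing down it reaches from about 0.35 to 0.975 m from the base axis. Payload 4.9 kg.
Tool frame: the origin (TCP) lies midway between the tips of the shut fingers; the grasp point (between the pads) lies 19 mm behind it; x points along the fingers, y is the direction in which the jaws open and shut, and the axes are right-handed (so a half turn about x gives the same grasp; the last joint's range is limited). The gripper opens to 85 mm and grips with 20 to 120 N. Pads are 22 mm wide; open, the fingers measure 114 mm over their backs; the gripper's body (76 mm by 85 mm) begins 54 mm behind the grasp point. The pads swing forward as they close: fully open they stand 13 mm farther back than shut.
Start: joints at [-0.119, 0.053, 1.613, -0, 1.476, -0.119], TCP at [0.625, 0, 0.231] pointing down, gripper open.
Joint ranges: [-3.01, 3.01], [-1.01, 2.22], [0.06, 2.58], [-1.02, 4.17], [0.09, 2.62], [-3.14, 3.14]. Speed limits (rad/s): [2.57, 2.57, 3.14, 3.14, 3.14, 3.14].

## Interface

Orientations are given as a rotation vector (axis times angle).
In Python, from station import ctrl gives the robot as it stands.
- The arm moves only by the shell command python3 -m handwheel 'ROWS' [FORCE]. ROWS is JSON, a list of rows, each a list of 3 entries, a list of its own where there are three numbers: the finger opening in m, from 0 to 0.0854, then the shift along the tool's x, y, z in m, then the turn, a rotation vector about the tool's x, y, z in degrees. In form: [[claw, [dx, dy, dz], [ax, ay, az]], ...]. A call has 1 to 10 rows; each row shifts and turns the commanded pose from where the row before left it, along the tool's axes as they then stand; what a row does not reach is not made up. A row lasts 1/12 s, in which the tool goes at most 41.7 mm and 7.16 degrees, less where a joint would pass 70% of its speed; a pose out of reach is approached as far as the arm can. A call with a gripper value outside its range is refused whole. The fingers move at their own pace and stop on an object; FORCE is the grip in N (left out, the last holds). Time passes only in rows, so rows that do not move let the fingers close. It gives the time, the measured TCP pose, the force and the opening at its end, in the units of the state.
- ctrl.get_obs(): the state, without advancing time (a new reading comes with each control period).
- ctrl.get_image(name): name is "scene" or "side" or "wrist"; returns the picture (480x640x3 uint8, red, green, blue); there is no depth.
- ctrl.camera_params(name): a dict with "vertical_fov" (degrees; the focal length in pixels is half the picture's height over the tangent of half this angle, whatever the lens; pixels are square), "cx", "cy" (the principal point, pixels), "rvec" (rotation vector, rad) and "tvec" (3), from world to camera coordinates, as OpenCV has them; the wrist camera has in their place "T_tool_cam" (4x4, takes a point from camera to tool coordinates, whose origin is the TCP and whose axes are the tool frame's). Camera axes: x right, y down, z forward; pixel columns grow to the right and rows downward; lengths in m; the calibration is good to about 2 mm. A picture is of the moment at which its call begins: read the wrist's pose just before it. camera_params takes no time and is no camera call.
- ctrl.finish_job(): hands the job in, once; it reports no verdict.
Trained networks look in the newest picture that a camera, given by its name, has taken for a name from the list of things; names that differ only in an ending like _2 or _b are one class to them, and where a whole thing is asked for, a point or a joint stands for the part that bears it (a point fixed in the world has none). Each returns a list of dicts, best first, with "score" (0 to 1); they miss things now and then, are a little off and sometimes report something else, mostly with a low value. They report only what shows in the picture. A call takes as long as a camera call. They do not tell look-alikes from the thing itself.
- ctrl.look_for(thing, camera): "box" ([centre column, centre row, width, height] in pixels, round what is visible of it).
- ctrl.silhouettes(thing, camera): "mask" (480x640 bool, what is visible of it) and "box" ([centre column, centre row, width, height] in pixels, round what is visible of it).
- ctrl.tip_of(thing, camera): "centre" ([row, column] in pixels: a listed point, or the origin of a listed thing).
The state is a dict: "t": time; "q": joint angles; "dq": joint speeds; "effort": joint torques, N m; "tool_pos": TCP position; "tool_rot": TCP orientation; "contact_force": force on the tool from outside, world axes, zero at the start; "wrist_torque": the same for the moment, N m; "opening": finger opening in m.
Only numpy, scipy, OpenCV 4.12 (cv2) and the standard library are available. Lean on these libraries where they do the work, as an engineer would, in place of code of your own. Each camera call takes 0.05 s, during which the arm holds its last target.

## Task

Set the grey modules up for a test in a row on the raised rail, brass terminals facing the robot, working outward from the end stop in order of height: the shortest against the stop, the tallest farthest out. Set each gap with the wooden spacer block, sitting it on the rail and bringing the neighbours up against it, then step it on to the next gap, so that all gaps are exactly its thickness. At the end stand the spacer upright back on its rubber mat, and leave the tape, beaker and spanner alone.

Things in the scene. Friction and masses are not known exactly. Their poses are not given: they have to be found in the camera images.
- rail: fixed raised rail: aluminium bar 30 mm wide, its flat top 40 mm above the table, on a dark steel base plate 74 x 360 x 8 mm. Origin: on the table under the rail's centre line. y runs along the rail, x across it (x points away from the robot), z up. The bar is usable from y = -185 mm to the end stop at y = +150 mm
- rail_stop (a point): foot of the end stop's flat face on the rail's centre line, at the height of the rail top (rail y = +150 mm). The end stop is a dark steel block 48 mm wide across the rail, 12 mm thick, rising 35 mm above the rail top, at the robot's left end of the rail; its face looks along rail -y
- mat: fixed black rubber mat, 110 (x) x 60 (y) x 4 mm, lying on the table; the spacer's place. Origin: centre of its underside, its top is at z = 4 mm
- spacer: loose wooden block, 25 mm thick (y), 68 long (x), 95 tall, 0.16 kg. Origin: centre of its underside, z up. A notch 36 wide, 8 deep along its y lets it sit astride the rail (origin then 32 mm above the table). It stands out 10 mm past the modules on both sides: grip it across its x faces near the top, even between modules. At the start upright on the mat, long side roughly along world x
- module_1: loose grey module, 48 (x) x 50 (y) x 45 mm tall, the shortest, always present. Alike but for height. Origin: centre of its underside, z up, front along its -x. A notch 36 mm wide, 8 deep along y under its steel foot lets it sit astride the rail (origin then at z = 32 mm). Grip it across its x faces. At the start it stands on the table, front roughly to the robot. About 0.60 kg, most of it in the foot
- module_1_front (a point): middle of module_1's front face, 28 mm above its underside, where its three brass terminal screws are in a row
- module_2: loose grey module, 48 (x) x 50 (y) x 65 mm tall, may be absent. Alike but for height. Origin: centre of its underside, z up, front along its -x. A notch 36 mm wide, 8 deep along y under its steel foot lets it sit astride the rail (origin then at z = 32 mm). Grip it across its x faces. At the start it stands on the table, front roughly to the robot. About 0.63 kg, most of it in the foot
- module_2_front (a point): middle of module_2's front face, 28 mm above its underside, where its three brass terminal screws are in a row
- module_3: loose grey module, 48 (x) x 50 (y) x 85 mm tall, may be absent. Alike but for height. Origin: centre of its underside, z up, front along its -x. A notch 36 mm wide, 8 deep along y under its steel foot lets it sit astride the rail (origin then at z = 32 mm). Grip it across its x faces. At the start it stands on the table, front roughly to the robot. About 0.66 kg, most of it in the foot
- module_3_front (a point): middle of module_3's front face, 28 mm above its underside, where its three brass terminal screws are in a row
- module_4: loose grey module, 48 (x) x 50 (y) x 105 mm tall, may be absent. Alike but for height. Origin: centre of its underside, z up, front along its -x. A notch 36 mm wide, 8 deep along y under its steel foot lets it sit astride the rail (origin then at z = 32 mm). Grip it across its x faces. At the start it stands on the table, front roughly to the robot. About 0.69 kg, most of it in the foot
- module_4_front (a point): middle of module_4's front face, 28 mm above its underside, where its three brass terminal screws are in a row
- tape_roll: bystander: black roll of insulating tape, 66 mm across, 19 mm high, lying flat; origin at the centre of its underside
- beaker: bystander: white beaker 52 mm across, 70 mm high; origin at the centre of its underside
- spanner: bystander: open-ended steel spanner 154 mm long, lying flat; origin at the middle of its underside
Mind the look-alikes: they are no part of the job. Leave any purple look-alike of the module_1 alone.

How it is judged:
On the way, in this order (a step that is already met when the one before it is completed fails the run):
1. the shortest module sits on the rail against the end stop (x of module_1 in the frame of rail between -0.006 and 0.006 m and z of module_1 in the frame of rail between 0.028 and 0.036 m and angle between module_1's own z axis and vertical below 0.06 rad and angle between the y axis of module_1 and the y axis of rail, either way round below 0.1 rad and y of module_1 in the frame of rail between 0.122 and 0.127 m), for 0.2 s.
2. module_2 sits on the rail with the spacer block standing on the rail between it and the next shorter module present, both up against the spacer (x of module_2 in the frame of rail between -0.006 and 0.006 m and z of module_2 in the frame of rail between 0.028 and 0.036 m and angle between module_2's own z axis and vertical below 0.06 rad and angle between the y axis of module_2 and the y axis of rail, either way round below 0.1 rad and horizontal distance between module_1 and module_2 between 0.0725 and 0.0775 m and y of spacer in the frame of module_2 between 0.035 and 0.04 m and x of spacer in the frame of module_2 between -0.012 and 0.012 m and z of spacer in the frame of module_2 between -0.005 and 0.006 m), for 0.2 s.
3. module_3 sits on the rail with the spacer block standing on the rail between it and the next shorter module present, both up against the spacer (x of module_3 in the frame of rail between -0.006 and 0.006 m and z of module_3 in the frame of rail between 0.028 and 0.036 m and angle between module_3's own z axis and vertical below 0.06 rad and angle between the y axis of module_3 and the y axis of rail, either way round below 0.1 rad and (horizontal distance between module_1 and module_3 between 0.0725 and 0.0775 m or horizontal distance between module_2 and module_3 between 0.0725 and 0.0775 m) and y of spacer in the frame of module_3 between 0.035 and 0.04 m and x of spacer in the frame of module_3 between -0.012 and 0.012 m and z of spacer in the frame of module_3 between -0.005 and 0.006 m), for 0.2 s.
4. module_4 sits on the rail with the spacer block standing on the rail between it and the next shorter module present, both up against the spacer (x of module_4 in the frame of rail between -0.006 and 0.006 m and z of module_4 in the frame of rail between 0.028 and 0.036 m and angle between module_4's own z axis and vertical below 0.06 rad and angle between the y axis of module_4 and the y axis of rail, either way round below 0.1 rad and (horizontal distance between module_1 and module_4 between 0.0725 and 0.0775 m or horizontal distance between module_2 and module_4 between 0.0725 and 0.0775 m or horizontal distance between module_3 and module_4 between 0.0725 and 0.0775 m) and y of spacer in the frame of module_4 between 0.035 and 0.04 m and x of spacer in the frame of module_4 between -0.012 and 0.012 m and z of spacer in the frame of module_4 between -0.005 and 0.006 m), for 0.2 s.
At the end, for the whole second after the job is handed in: All modules present sit astride the rail by rising height (6 mm off centre, 0.10 rad, terminals to the robot), the shortest within 3 mm of the stop, gaps 25 mm +-2.5 mm; the spacer stands upright, its centre over the mat; all at rest (all of step 1 and x of each of module_1_front, module_2_front, module_3_front, module_4_front in the frame of rail below -0.01 m and linear speed of each of module_1, module_2, module_3, module_4, spacer below 0.01 m/s and x of module_2 in the frame of rail between -0.006 and 0.006 m and z of module_2 in the frame of rail between 0.028 and 0.036 m and angle between each of module_2, module_3, module_4, spacer's own z axis and vertical below 0.06 rad and angle between the y axis of each of module_2, module_3, module_4 and the y axis of rail, either way round below 0.1 rad and horizontal distance between module_1 and module_2 between 0.0725 and 0.0775 m and x of module_3 in the frame of rail between -0.006 and 0.006 m and z of module_3 in the frame of rail between 0.028 and 0.036 m and (horizontal distance between module_1 and module_3 between 0.0725 and 0.0775 m or horizontal distance between module_2 and module_3 between 0.0725 and 0.0775 m) and x of module_4 in the frame of rail between -0.006 and 0.006 m and z of module_4 in the frame of rail between 0.028 and 0.036 m and (horizontal distance between module_1 and module_4 between 0.0725 and 0.0775 m or horizontal distance between module_2 and module_4 between 0.0725 and 0.0775 m or horizontal distance between module_3 and module_4 between 0.0725 and 0.0775 m) and x of spacer in the frame of mat between -0.05 and 0.05 m and y of spacer in the frame of mat between -0.03 and 0.03 m and height (world z) of spacer between 0.001 and 0.008 m); the robot touches nothing.
It fails at once if the tape_roll is disturbed (distance of tape_roll from where it was at the start of the episode above 0.03 m).
It fails at once if the beaker is disturbed (distance of beaker from where it was at the start of the episode above 0.03 m).
It fails at once if the spanner is disturbed (distance of spanner from where it was at the start of the episode above 0.03 m).
Of module_2, module_3, module_4 only 2 to 3 are there at a start; the rules pass over those that are not, and their reading is None.
At some moment in a run one of module_1, module_2, module_3, module_4 may be knocked a few centimetres aside while the robot is not near it.
It also fails if it takes over 210 s, if anything falls off the work surface, if the arm or the gripper's body presses on something with over 40 N, if the wrist force passes 120 N, or if a joint passes its speed limit or range.

## Working session

There is one attempt and no reset: what is moved stays moved. The work goes in short steps, Python scripts to look and compute and a shell command to move; the robot and the scene stay as the last step left them, time stands still between calls to the robot, and variables do not carry over. Pictures are saved under pics/ and viewed, and the job is handed in when it is done.

```bash
ls; mkdir -p pics; python3 - <<'E'
from station import ctrl
import cv2
o=ctrl.get_obs()
for k,v in o.items(): print(k,v)
for n in ["scene","side","wrist"]:
    im=ctrl.get_image(n); cv2.imwrite(f"pics/{n}0.png",im[:,:,::-1]); print(n,ctrl.camera_params(n))
E
```

```text
pics
t 0.0
q [-1.19008584e-01  5.33281050e-02  1.61430274e+00 -2.15593816e-05
  1.47604699e+00 -1.18998767e-01]
dq [-0.00175205  0.00186619  0.00047251 -0.00088956 -0.00177086 -0.00041001]
effort [ 2.70554956e-04 -3.93670499e+01 -3.70175600e+01 -1.62778279e-04
  6.93513779e-03 -6.06393527e-06]
tool_pos [6.24359657e-01 6.55778842e-05 2.30075651e-01]
tool_rot [ 1.20839109  1.210889   -1.21062473]
contact_force [-0.56233603 -1.51292292 -0.75671681]
wrist_torque [ 0.01325903 -0.0030843  -0.00906277]
opening 0.08523942876008458
scene {'vertical_fov': 42.89108627698597, 'cx': 309.3611024013953, 'cy': 245.4065528419744, 'rvec': array([ 0.73630513, -2.70346968,  0.97878372]), 'tvec': array([0.53528955, 0.28816416, 1.7106413 ])}
side {'vertical_fov': 54.24538093225393, 'cx': 312.22061441388564, 'cy': 238.9022507544606, 'rvec': array([ 1.80303904, -2.0777942 ,  0.54881939]), 'tvec': array([0.08251906, 0.55486271, 1.13081097])}
wrist {'vertical_fov': 66.2320451059533, 'cx': 317.6439164262785, 'cy': 238.92149160602006, 'T_tool_cam': array([[ 3.73809195e-04, -2.77579855e-01,  9.60702495e-01,
        -1.43702026e-01],
       [ 9.99999321e-01, -9.56457115e-04, -6.65452803e-04,
         4.07518816e-05],
       [ 1.10358703e-03,  9.60702092e-01,  2.77579309e-01,
        -7.14452653e-02],
       [ 0.00000000e+00,  0.00000000e+00,  0.00000000e+00,
         1.00000000e+00]])}
```

View pics/scene0.png

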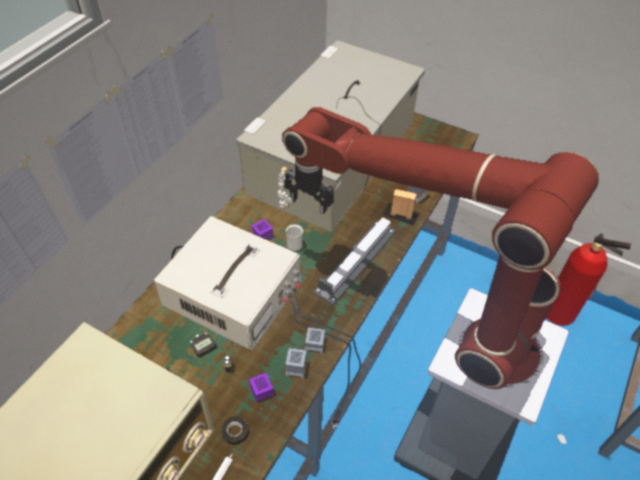

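View pics/side0.png

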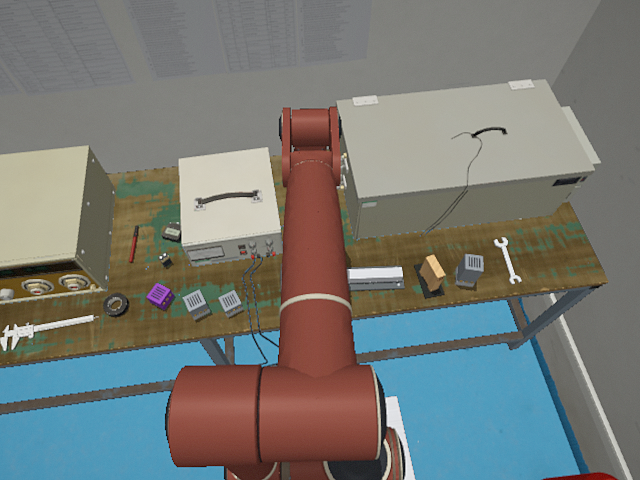

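View pics/wrist0.png

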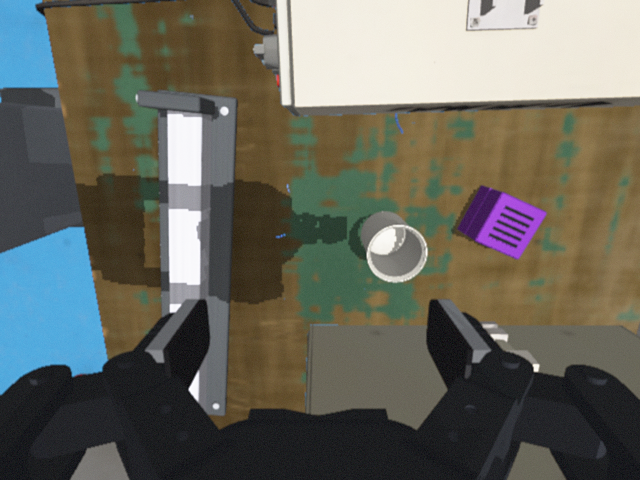

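The scene and side pictures show two grey modules left of centre at side (195,303) and (231,303), one grey module on the right at (469,268), and the spacer on its mat at (432,272). The rail is partly behind the arm at (375,277). Purple look-alikes are at side (160,295) and wrist (505,222). I'll fit poses next.

```bash
cat > h.py <<'E'
import numpy as np, cv2
from scipy.optimize import minimize
from scipy.spatial.transform import Rotation as R
from station import ctrl
def cam(name,obs=None):
    p=ctrl.camera_params(name); f=240/np.tan(np.radians(p['vertical_fov'])/2)
    K=np.array([[f,0,p['cx']],[0,f,p['cy']],[0,0,1.]])
    if name=='wrist':
        o=obs or ctrl.get_obs()
        T=np.eye(4);T[:3,:3]=R.from_rotvec(o['tool_rot']).as_matrix();T[:3,3]=o['tool_pos']
        W=np.linalg.inv(T@np.array(p['T_tool_cam'])); return K,W[:3,:3],W[:3,3]
    return K,R.from_rotvec(p['rvec']).as_matrix(),np.array(p['tvec'])
def proj(C,P):
    K,Rm,t=C; q=(np.atleast_2d(P)@Rm.T+t)@K.T; return q[:,:2]/q[:,2:]
def ray(C,uv,z):
    K,Rm,t=C; d=Rm.T@np.linalg.inv(K)@np.array([uv[0],uv[1],1.]); c=-Rm.T@t
    return c+d*(z-c[2])/d[2]
def box(x,y,yaw,z0,lx,ly,h):
    c,s=np.cos(yaw),np.sin(yaw)
    return np.array([[x+c*a*lx/2-s*b*ly/2,y+s*a*lx/2+c*b*ly/2,z0+k*h] for a in(-1,1) for b in(-1,1) for k in(0,1)])
def boximg(C,B):
    m=np.zeros((480*2,640*2),np.uint8); 
    cv2.fillConvexPoly(m,cv2.convexHull((proj(C,B)*2).astype(np.float32)).round().astype(np.int32),1); return m
def fit(C,mask,z0,lx,ly,h,x0,fixh=True):
    M=cv2.resize(mask.astype(np.uint8),(1280,960),interpolation=cv2.INTER_NEAREST)
    def cost(v):
        b=boximg(C,box(v[0],v[1],v[2]*0.1*10,z0,lx,ly,h)); return 1-(b&M).sum()/max(1,(b|M).sum())
    best=None
    for yaw in np.radians([-25,-10,0,10,25]):
        s=np.array([x0[0],x0[1],yaw])
        r=minimize(cost,s,method='Nelder-Mead',options=dict(initial_simplex=s+np.array([[0,0,0],[.015,0,0],[0,.015,0],[0,0,.15]]),maxiter=150,xatol=1e-5,fatol=1e-5))
        if best is None or r.fun<best.fun: best=r
    return best.x,best.fun
def save(n,im): cv2.imwrite(f'pics/{n}.png',np.ascontiguousarray(im[:,:,::-1]))
def st():
    o=ctrl.get_obs(); print('t',round(o['t'],2),'pos',o['tool_pos'].round(4),'rot',o['tool_rot'].round(3),'F',o['contact_force'].round(1),'op',round(o['opening'],4)); return o
E
python3 - <<'E'
from h import *
for cn in ['scene','side']:
    ctrl.get_image(cn); C=cam(cn)
    print(cn)
    for th in ['module_1','module_4','spacer','mat','tape_roll','beaker','spanner','rail']:
        for d in ctrl.silhouettes(th,cn):
            m=np.array(d['mask'])
            print(th,round(d['score'],2),np.round(d['box']), m.sum())
            if d['score']<.3: continue
            x0=ray(C,d['box'][:2],0.03)
            if th.startswith('module'):
                for h in (.045,.065,.085,.105): print('   ',h,*[np.round(a,3) for a in fit(C,m,0,.048,.05,h,x0)])
            elif th=='spacer': print('   ',fit(C,m,.004,.068,.025,.095,x0))
            else: print('   ',x0.round(3))
E
```

```text
scene
module_1 0.93 [298. 362.  19.  28.] 476
    0.045 [0.464 0.339 0.417] 0.087
    0.065 [ 0.461  0.344 -1.07 ] 0.133
    0.085 [0.457 0.35  0.468] 0.244
    0.105 [0.451 0.359 0.48 ] 0.327
module_1 0.71 [418. 195.  14.  14.] 197
    0.045 [ 0.444 -0.423 -0.238] 0.438
    0.065 [ 0.442 -0.416 -0.097] 0.549
    0.085 [ 0.437 -0.402 -0.034] 0.626
    0.105 [ 0.437 -0.4   -0.034] 0.68
module_1 0.69 [316. 340.  18.  20.] 411
    0.045 [ 0.455  0.253 -1.164] 0.085
    0.065 [0.452 0.256 0.395] 0.221
    0.085 [0.446 0.269 0.407] 0.319
    0.105 [0.445 0.269 0.473] 0.406
module_1 0.6 [261. 384.  20.  28.] 465
    0.045 [ 0.504  0.448 -0.664] 0.098
    0.065 [0.5   0.452 0.909] 0.229
    0.085 [0.491 0.463 0.747] 0.338
    0.105 [0.489 0.467 0.758] 0.402
module_1 0.57 [262. 227.  18.  21.] 314
    0.045 [ 0.8   -0.01  -0.385] 0.177
    0.065 [ 0.793 -0.    -0.548] 0.342
    0.085 [0.789 0.005 0.22 ] 0.449
    0.105 [0.783 0.012 0.319] 0.524
module_4 0.93 [298. 362.  19.  28.] 476
    0.045 [0.464 0.339 0.417] 0.087
    0.065 [ 0.461  0.344 -1.07 ] 0.133
    0.085 [0.457 0.35  0.468] 0.24
[... 2829 characters left out ...]
loat64(0.05226904376012964))
spacer 0.31 [431. 280.  33.  35.] 386
    (array([ 0.40915991, -0.30561999,  0.4830665 ]), np.float64(0.6340396905482677))
mat 0.55 [429. 281.  34.  34.] 307
    [ 0.442 -0.316  0.03 ]
mat 0.49 [433. 274.  28.  36.] 617
    [ 0.463 -0.334  0.03 ]
tape_roll 0.78 [117. 303.  25.  24.] 420
    [0.501 0.564 0.03 ]
beaker 0.36 [508. 259.  25.  48.] 276
    [ 0.478 -0.565  0.03 ]
beaker 0.35 [430. 279.  35.  29.] 237
    [ 0.446 -0.321  0.03 ]
beaker 0.25 [471. 271.  29.  31.] 710
spanner 0.74 [508. 260.  26.  46.] 310
    [ 0.476 -0.567  0.03 ]
rail 0.83 [377. 277.  57.  29.] 1397
    [ 0.476 -0.174  0.03 ]
rail 0.7 [430. 279.  33.  32.] 300
    [ 0.448 -0.322  0.03 ]
```

```bash
python3 - <<'E'
from h import *
for cn in ['side','scene']:
    im=ctrl.get_image(cn)
    c=im[220:330,90:290] if cn=='side' else im[300:420,200:350]
    c2=im[220:330,370:570] if cn=='side' else im[160:280,300:450]
    save('z_'+cn,np.vstack([cv2.resize(a,(800,300) if 0 else (480,290),interpolation=cv2.INTER_CUBIC) for a in(c,c2)]))
E
```

```text
(no output)
```

View pics/z_side.png

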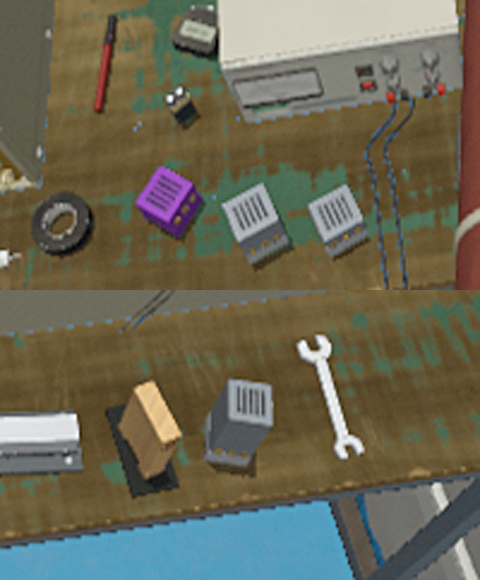

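```bash
python3 - <<'E'
from h import *
C=cam('wrist')
for n,uv,z in [('plateTR',(238,97),.008),('plateBR',(225,415),.008),('bolt1',(224,111),.008),('bolt2',(217,406),.008),('bar R top',(202,112),.04),('bar L top',(168,112),.04),('bar L mid',(168,265),.04),('stopL',(137,94),.075),('stopR',(216,103),.075)]:
    print(n,ray(C,uv,z).round(4))
im=ctrl.get_image('wrist'); save('w1',cv2.resize(im[80:430,120:260],(560,1400))[:600]) 
save('w2',cv2.resize(im[280:430,120:260],(560,600)))
E
```

```text
plateTR [0.5505 0.1035 0.008 ]
plateBR [ 0.5129 -0.2553  0.008 ]
bolt1 [0.5365 0.0911 0.008 ]
bolt2 [ 0.5042 -0.2423  0.008 ]
bar R top [0.5252 0.0886 0.04  ]
bar L top [0.4959 0.0887 0.04  ]
bar L mid [ 0.4799 -0.0515  0.04  ]
stopL [0.4873 0.0999 0.075 ]
stopR [0.547  0.0934 0.075 ]
```

View pics/w1.png

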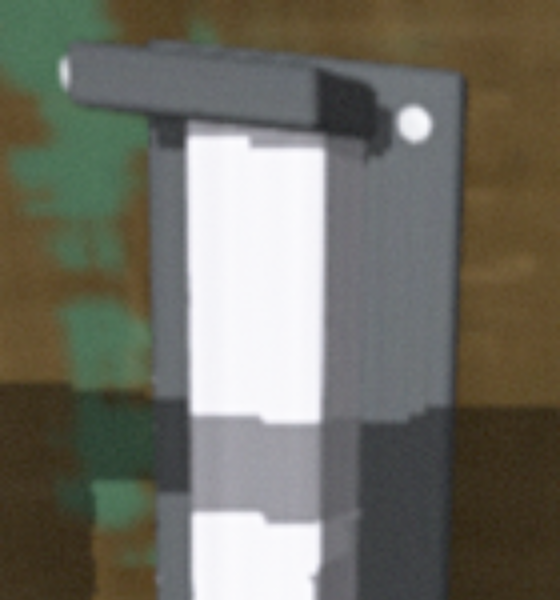

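Zooming in on the end stop gives a plate corner at (236,99). The plate edge measures 361 mm, so the fit is consistent: rail yaw is about -0.105 rad and its centre about (0.495,-0.072). I'll take a better view from above the rail.

```bash
python3 -m handwheel '[[0.085,[-0.03,-0.033,0.005],[1.5,0,0]],[0.085,[-0.03,-0.033,0.005],[1.5,0,0]],[0.085,[-0.03,-0.033,0.005],[1.5,0,0]],[0.085,[-0.03,-0.033,0.005],[1.5,0,0]],[0.085,[0,0,0],[0,0,0]],[0.085,[0,0,0],[0,0,0]]]' 40; python3 - <<'E'
from h import *
o=st(); C=cam('wrist',o); im=ctrl.get_image('wrist'); save('w3',im)
E
```

```text
t: 1.7
tool_pos: [0.5019, -0.014, 0.3463]
tool_rot: [1.289, 1.152, -1.281]
contact_force: [0.8, 0.7, -0.8]
opening: 0.0846
t 1.7 pos [ 0.5019 -0.014   0.3463] rot [ 1.289  1.152 -1.281] F [ 0.8  0.7 -0.8] op 0.0846
```

View pics/w3.png

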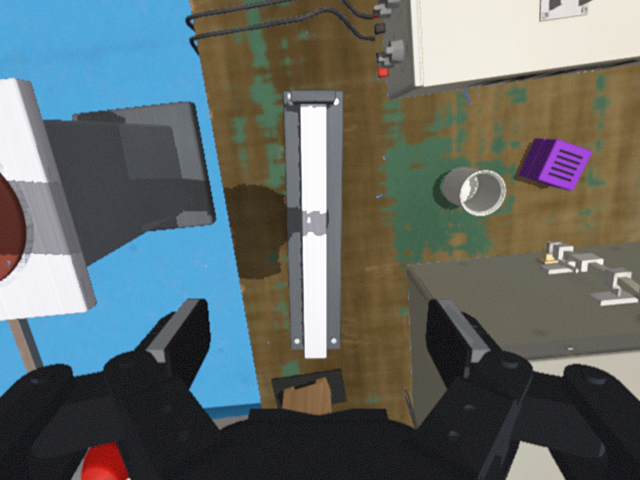

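The whole rail shows vertically, with the stop at (313,97), bar end at (316,357), plate from (284,92) to (341,349), and the mat and spacer at (308,388). No module is hidden here. I'll refine the rail pose from the edges.

```bash
python3 - <<'E'
from h import *
im=ctrl.get_image('wrist')
a=cv2.resize(im[82:132,270:360],(800,444),interpolation=cv2.INTER_CUBIC)
b=cv2.resize(im[325:365,270:360],(800,356),interpolation=cv2.INTER_CUBIC)
save('w4',cv2.resize(np.vstack([a,b]),(800,600)) if 0 else a); save('w5',b)
E
```

```text
(no output)
```

View pics/w4.png

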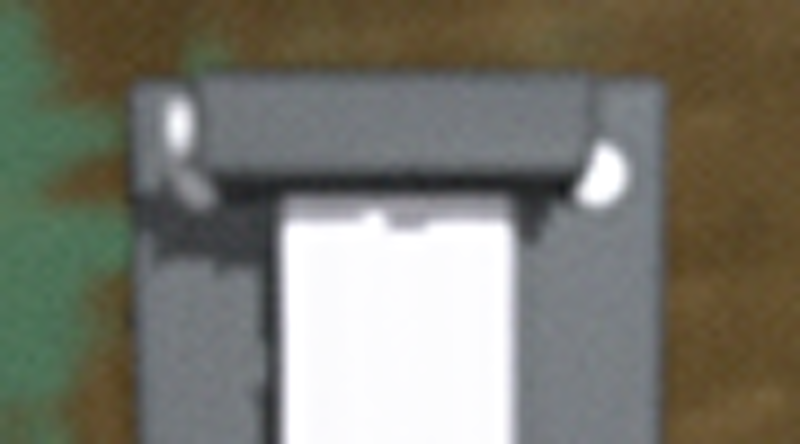

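View pics/w5.png

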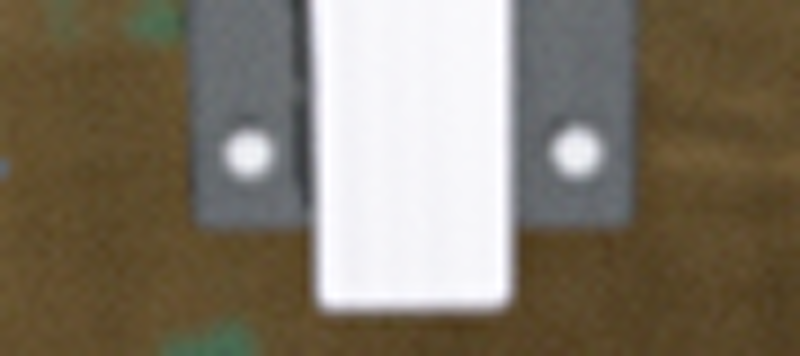

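```bash
cat > rail_fit.py <<'E'
from h import *
from scipy.optimize import least_squares
C=cam('wrist')
L=np.array([[-.037,.18,.008],[.037,.18,.008],[-.037,-.18,.008],[.037,-.18,.008],[-.015,-.185,.04],[.015,-.185,.04],[-.015,.15,.04],[.015,.15,.04]])
px=np.array([[284.6,90.4],[344.6,91.2],[291.9,350.7],[341.1,350.3],[305.7,359.7],[327.5,359.3],[301.8,103.9],[327.9,103.9]])-.5
def f(v,r=False):
    c,s=np.cos(v[2]),np.sin(v[2]); P=np.c_[v[0]+c*L[:,0]-s*L[:,1],v[1]+s*L[:,0]+c*L[:,1],L[:,2]]
    return (proj(C,P)-px).ravel()
r=least_squares(f,[.495,-.072,-.105]); print(r.x, r.fun.reshape(-1,2).round(2))
E
python3 rail_fit.py
```

```text
[ 0.49261091 -0.06547209 -0.10094786] [[-0.52 -5.59]
 [ 0.89 -6.71]
 [-0.38 -3.28]
 [ 0.54 -3.06]
 [ 0.05  3.63]
 [-0.28  3.95]
 [-0.21  5.53]
 [-0.09  5.39]]
```

The residuals say the plate isn't centred on the origin along y, so I'll fit that offset as well.

```bash
sed -i 's/^def f/L0=L.copy()\ndef f/; s/c,s=np.cos/L=L0.copy(); L[:4,1]+=v[3]; c,s=np.cos/; s/-.105\]/-.105,-.01]/' rail_fit.py; cat >> rail_fit.py <<'E'
v=r.x
c,s=np.cos(v[2]),np.sin(v[2])
def w(p): return [v[0]+c*p[0]-s*p[1],v[1]+s*p[0]+c*p[1],p[2]]
im=ctrl.get_image('wrist').copy()
st=[w(p) for p in [(-.024,.15,.075),(.024,.15,.075),(.024,.162,.075),(-.024,.162,.075)]]
print(proj(C,st).round(1))
o=ctrl.get_obs()
for i in (1,2):
  pass
E
python3 rail_fit.py
```

```text
[ 0.49321066 -0.05956234 -0.10098801 -0.0123778 ] [[-0.35  0.14]
 [ 0.81 -0.98]
 [-0.27  0.54]
 [ 0.48  0.76]
 [-0.02 -0.07]
 [-0.27  0.25]
 [-0.29  0.01]
 [-0.07 -0.13]]
[[290.9 100.9]
 [336.7 100.7]
 [336.8  88.4]
 [290.7  88.6]]
```

The rail fit now has residuals under 1 px: centre (0.4932,-0.0596), yaw -0.101. Next I'll go over modules 1 and 2.

```bash
cat >> h.py <<'E'
RC=np.array([0.4932,-0.0596]); RY=-0.101
def rail2w(x,y): 
    c,s=np.cos(RY),np.sin(RY); return RC+np.array([c*x-s*y,s*x+c*y])
def w2rail(p):
    c,s=np.cos(RY),np.sin(RY); d=np.array(p[:2])-RC; return np.array([c*d[0]+s*d[1],-s*d[0]+c*d[1]])
def yawof(o):
    M=R.from_rotvec(o['tool_rot']).as_matrix(); return np.arctan2(M[1,1],M[0,1]),M
def go(x,y,z,yaw):
    """tool shift (translation done before turning) to bring TCP to x,y,z and tool-y to yaw"""
    o=ctrl.get_obs(); y0,M=yawof(o); d=np.array([x,y,z])-o['tool_pos']
    t=M.T@d; n=max(np.abs(t).max()/.036,abs(np.degrees(yaw-y0))/6.5)
    # orientation error to perfect down
    D=np.array([[0,np.cos(yaw),np.sin(yaw)],[0,np.sin(yaw),-np.cos(yaw)],[-1,0,0]])
    e=np.degrees(R.from_matrix(M.T@D).as_rotvec())
    print('pos',o['tool_pos'].round(4),'yaw',round(y0,3),'shift',t.round(4),'turn',e.round(2),'rows>=',round(n,1))
E
python3 -m handwheel '[[0.085,[0.005,-0.009,-0.036],[0,0,0]],[0.085,[0.005,-0.009,-0.036],[0,0,0]],[0.085,[0.005,-0.009,-0.036],[0,0,0]],[0.085,[0.005,-0.009,-0.036],[0,0,0]],[0.085,[0.005,-0.009,-0.036],[0,0,0]],[0.085,[0.005,-0.009,-0.036],[0,0,0]],[0.085,[0.005,-0.009,-0.036],[0,0,0]],[0.085,[0.005,-0.009,-0.036],[0,0,0]],[0.085,[0,0,0],[0,0,0]],[0.085,[0,0,0],[0,0,0]]]'; python3 - <<'E'
from h import *
o=st(); C=cam('wrist',o); im=ctrl.get_image('wrist'); save('w6',im)
for d in ctrl.silhouettes('module_1','wrist'):
    m=np.array(d['mask']); print(round(d['score'],2),np.round(d['box']),im[m].mean(0).round())
    if d['score']<.3: continue
    x0=ray(C,d['box'][:2],.03)
    for h in (.045,.065): print('   ',h,*[np.round(a,4) for a in fit(C,m,0,.048,.05,h,x0)])
E
```

```text
t: 2.68
tool_pos: [0.4594, 0.2817, 0.2995]
tool_rot: [1.279, 1.161, -1.288]
contact_force: [-0.0, -0.1, -0.6]
opening: 0.0849
t 2.68 pos [0.4594 0.2817 0.2995] rot [ 1.279  1.161 -1.288] F [-0.  -0.1 -0.6] op 0.0849
0.87 [312. 142.  63.  68.] [171. 177. 188.]
    0.045 [0.4603 0.3435 0.3956] 0.0604
    0.065 [0.4605 0.3441 0.3741] 0.0361
0.74 [350.  34.  67.  69.] [158.  90. 191.]
    0.045 [0.5053 0.4475 0.9416] 0.0247
    0.065 [ 0.5065  0.4477 -0.6285] 0.0893
0.63 [317. 223.  53.  66.] [110. 114. 121.]
    0.045 [0.4558 0.2508 0.3354] 0.0601
    0.065 [0.4567 0.2548 0.2542] 0.1809
0.49 [626. 384.  12.   2.] [112.  55. 147.]
    0.045 [ 0.8932 -0.0305 -0.8201] 0.8751
    0.065 [ 0.8923 -0.0349  0.6225] 0.8855
```

View pics/w6.png

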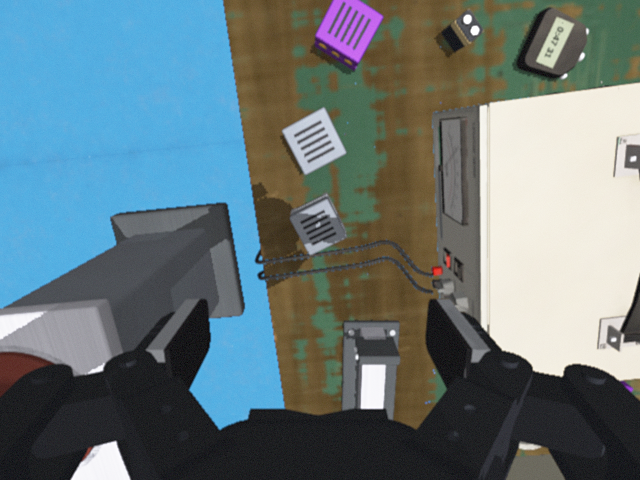

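Module_2 shows at (314,140) and module_1 at (318,223), with the stop at (377,345). Module_1 fits at (0.456,0.251) with yaw 0.335. I'll approach it.

```bash
python3 -c "
from h import *
go(.456,.251,.10,.335)"
```

```text
pos [0.4604 0.2799 0.3011] yaw -0.105 shift [ 0.2011 -0.0009  0.0288] turn [-25.18   0.08   0.16] rows>= 5.6
```

```bash
python3 -m handwheel '[[0.085,[0.033,-0.002,0.0045],[-5.05,0,0]],[0.085,[0.033,-0.0015,0.0045],[-5.05,0,0]],[0.085,[0.033,0.0005,0.005],[-5.05,0,0]],[0.085,[0.033,0.001,0.005],[-5.05,0,0]],[0.085,[0.033,0.0015,0.005],[-5,0,0]],[0.085,[0.033,0.002,0.005],[0,0,0]],[0.085,[0,0,0],[0,0,0]],[0.085,[0,0,0],[0,0,0]]]'; python3 - <<'E'
from h import *
o=st(); C=cam('wrist',o); im=ctrl.get_image('wrist'); save('w7',im)
for d in ctrl.silhouettes('module_1','wrist'):
    m=np.array(d['mask']); print(round(d['score'],2),np.round(d['box']),im[m].mean(0).round())
    if d['score']<.3: continue
    x0=ray(C,d['box'][:2],.03)
    for h in (.045,.065): print('   ',h,*[np.round(a,4) for a in fit(C,m,0,.048,.05,h,x0)])
go(.456,.251,.01,.335)
E
```

```text
t: 3.45
tool_pos: [0.4642, 0.2514, 0.1029]
tool_rot: [0.958, 1.351, -0.965]
contact_force: [0.3, 0.7, 0.2]
opening: 0.085
t 3.45 pos [0.4642 0.2514 0.1029] rot [ 0.958  1.351 -0.965] F [0.3 0.7 0.2] op 0.085
0.87 [373.  92. 116. 119.] [226. 227. 230.]
    0.045 [0.4639 0.3498 0.3861] 0.1643
    0.065 [0.4604 0.3441 0.3738] 0.0237
0.76 [303. 247.  83.  99.] [144. 148. 156.]
    0.045 [0.4553 0.2512 0.3647] 0.0479
    0.065 [0.4542 0.2582 0.5063] 0.2379
0.53 [490.   8.  29.  16.] [ 99.  54. 126.]
    0.045 [0.5048 0.448  0.9659] 0.0558
    0.065 [0.5058 0.4482 0.9278] 0.0581
pos [0.4668 0.2532 0.1071] yaw 0.334 shift [ 0.0971 -0.0112 -0.0015] turn [-0.08 -0.01 -0.19] rows>= 2.7
```

View pics/w7.png

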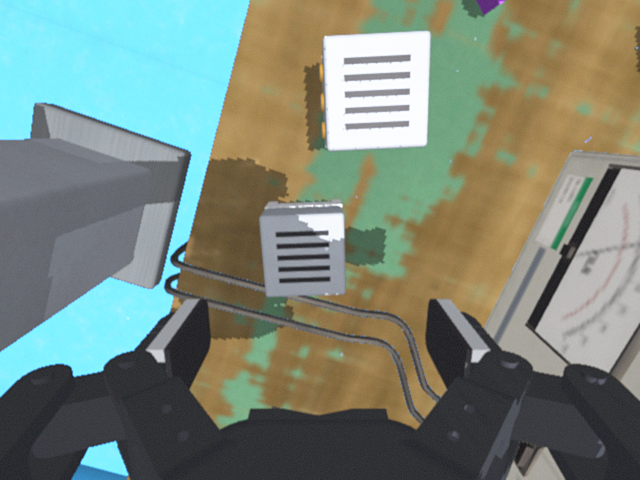

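Module_1 is at (303,247), about 9 mm left of the jaw centre and about 2° skewed. Module_2 is clear at (377,90).

```bash
python3 -m handwheel '[[0.085,[0.03,-0.0095,-0.001],[-1.5,0,0]],[0.085,[0.032,0,0],[0,0,0]],[0.085,[0.0315,0,0],[0,0,0]],[0.085,[0,0,0],[0,0,0]],[0.085,[0,0,0],[0,0,0]]]'; python3 - <<'E'
from h import *
for i in range(4):
    o=st(); im=ctrl.get_image('wrist')
save('w8',im)
E
```

```text
t: 3.97
tool_pos: [0.4562, 0.2512, 0.0123]
tool_rot: [0.939, 1.359, -0.939]
contact_force: [0.2, -0.3, 0.3]
opening: 0.0851
t 3.97 pos [0.4562 0.2512 0.0123] rot [ 0.939  1.359 -0.939] F [ 0.2 -0.3  0.3] op 0.0851
t 4.02 pos [0.4577 0.2518 0.0139] rot [ 0.941  1.357 -0.936] F [-0.1 -0.7  0.6] op 0.0851
t 4.07 pos [0.4585 0.2521 0.0148] rot [ 0.942  1.355 -0.935] F [-0.1  0.9  1. ] op 0.0852
t 4.12 pos [0.4587 0.2522 0.015 ] rot [ 0.943  1.355 -0.934] F [-1.6 -0.4  0.4] op 0.085
```

View pics/w8.png

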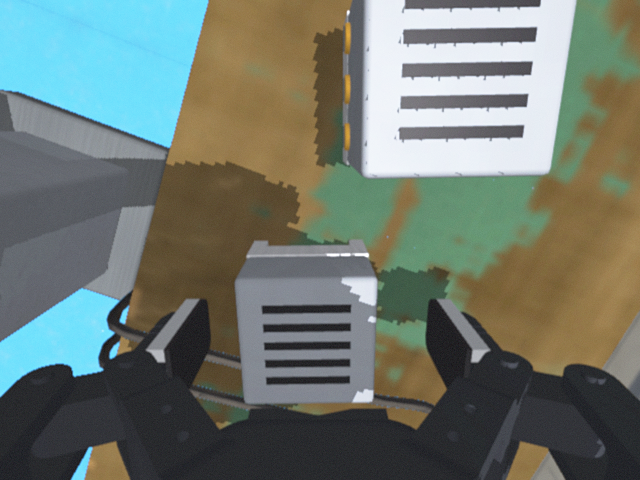

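The module sits between the jaws at (306,335). I'll nudge it and close.

```bash
python3 -m handwheel '[[0.085,[0.004,-0.003,0],[0,0,0]],[0.04,[0,0,0],[0,0,0]],[0.04,[0,0,0],[0,0,0]],[0.04,[0,0,0],[0,0,0]],[0.04,[0,0,0],[0,0,0]],[0.04,[0,0,0],[0,0,0]],[0.04,[0,0,0],[0,0,0]],[0.04,[0,0,0],[0,0,0]]]' 60; python3 - <<'E'
from h import *
for i in range(1):
    o=st(); im=ctrl.get_image('wrist')
save('w9',im); go(*o['tool_pos'],0)
E
```

```text
t: 4.83
tool_pos: [0.4544, 0.2504, 0.0082]
tool_rot: [0.941, 1.357, -0.937]
contact_force: [4.5, 0.9, 4.3]
opening: 0.0473
t 4.83 pos [0.4544 0.2504 0.0082] rot [ 0.941  1.357 -0.937] F [4.5 0.9 4.3] op 0.0473
pos [0.4544 0.2504 0.0082] yaw 0.361 shift [ 0. -0. -0.] turn [20.7  -0.03 -0.17] rows>= 3.2
```

View pics/w9.png

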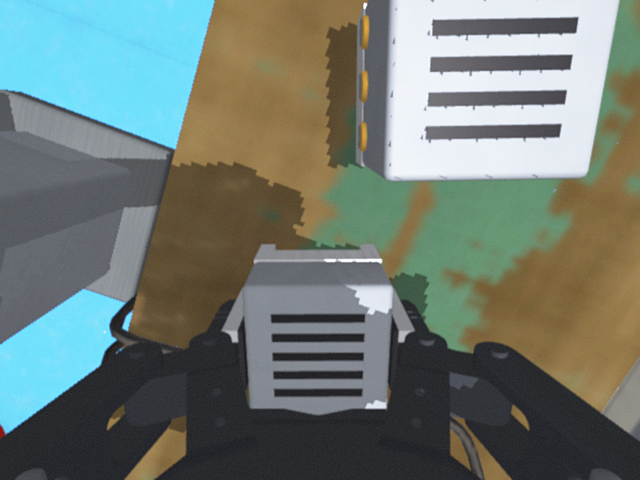

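```bash
cat >> h.py <<'E'
def rel(thing='module_1',hs=(.045,),z0=0,lx=.048,ly=.05,minarea=2000,yaws=None):
    o=ctrl.get_obs(); C=cam('wrist',o); im=ctrl.get_image('wrist'); y0,M=yawof(o)
    for d in ctrl.silhouettes(thing,'wrist'):
        m=np.array(d['mask'])
        if m.sum()<minarea or d['score']<.3: continue
        for h in hs:
            v,e=fit(C,m,z0,lx,ly,h,ray(C,d['box'][:2],z0+h/2))
            t=M.T@(np.array([v[0],v[1],o['tool_pos'][2]])-o['tool_pos'])
            print(thing,round(d['score'],2),np.round(d['box']),im[m].mean(0).round(),'h',h,'world',v.round(4),'err',round(e,3),'rel tool yz',t[1:].round(4),'dyaw',round(np.degrees(v[2]-y0),1),'rail',w2rail(v).round(4))
    return im
E
python3 - <<'E'
from h import *
rel(hs=(.045,.065)); go(.456,.2504,.14,-.101)
E
```

```text
module_1 0.83 [318. 329. 151. 174.] [118. 122. 129.] h 0.045 world [0.4545 0.2513 0.3626] err 0.081 rel tool yz [ 0.0004 -0.0008] dyaw 0.1 rail [-0.0699  0.3054]
module_1 0.83 [318. 329. 151. 174.] [118. 122. 129.] h 0.065 world [0.4542 0.2601 0.7571] err 0.374 rel tool yz [ 0.0032 -0.0092] dyaw 22.7 rail [-0.0711  0.3141]
module_1 0.68 [487.  92. 268. 181.] [189. 192. 198.] h 0.045 world [0.4745 0.3472 0.3888] err 0.153 rel tool yz [ 0.053  -0.0834] dyaw 1.6 rail [-0.0596  0.4028]
module_1 0.68 [487.  92. 268. 181.] [189. 192. 198.] h 0.065 world [0.4605 0.3445 0.3699] err 0.009 rel tool yz [ 0.039  -0.0858] dyaw 0.5 rail [-0.0732  0.3987]
pos [0.4544 0.2504 0.0082] yaw 0.361 shift [-0.1318  0.0019  0.0006] turn [26.49 -0.04 -0.17] rows>= 4.1
```

Gripped square and centred within 1 mm. Lifting and turning to the rail yaw.

```bash
python3 -m handwheel '[[0.04,[-0.03,0,0],[0,0,0]],[0.04,[-0.035,0,0],[5.3,0,0]],[0.04,[-0.035,0,0],[5.3,0,0]],[0.04,[-0.032,0,0],[5.3,0,0]],[0.04,[0,0,0],[5.3,0,0]],[0.04,[0,0,0],[5.3,0,0]],[0.04,[0,0,0],[0,0,0]],[0.04,[0,0,0],[0,0,0]]]'; python3 - <<'E'
from h import *
st(); p=rail2w(0,.115); print(p); go(*p,.12,-.101)
E
```

```text
t: 5.65
tool_pos: [0.4502, 0.2489, 0.1357]
tool_rot: [1.276, 1.164, -1.288]
contact_force: [-1.1, -0.2, -7.2]
opening: 0.0474
t 5.65 pos [0.4502 0.2489 0.1357] rot [ 1.276  1.164 -1.288] F [-1.1 -0.2 -7.2] op 0.0474
[0.50479526 0.05481394]
pos [0.4502 0.2489 0.1357] yaw -0.099 shift [0.0158 0.0736 0.1877] turn [0.12 0.2  0.4 ] rows>= 5.2
```

```bash
python3 -m handwheel '[[0.04,[0,0.0147,0.031],[0,0,0.2]],[0.04,[0,0.0147,0.031],[0,0,0.2]],[0.04,[0,0.0147,0.031],[0,0.2,0]],[0.04,[0,0.0147,0.031],[0,0,0]],[0.04,[0.008,0.0147,0.031],[0,0,0]],[0.04,[0.008,0,0.031],[0,0,0]],[0.04,[0,0,0],[0,0,0]],[0.04,[0,0,0],[0,0,0]],[0.04,[0,0,0],[0,0,0]]]'; python3 - <<'E'
from h import *
st(); im=ctrl.get_image('wrist'); save('w10',im); p=rail2w(0,.115); print(p); go(*p,.12,-.101)
im=ctrl.get_image('scene'); save('s10',cv2.resize(im[150:330,240:460],(733,600)))
E
```

```text
t: 6.4
tool_pos: [0.506, 0.0576, 0.1213]
tool_rot: [1.287, 1.16, -1.279]
contact_force: [-0.6, 0.7, -6.8]
opening: 0.0468
t 6.4 pos [0.506  0.0576 0.1213] rot [ 1.287  1.16  -1.279] F [-0.6  0.7 -6.8] op 0.0468
[0.50479526 0.05481394]
pos [0.5065 0.058  0.122 ] yaw -0.1 shift [ 0.0019 -0.0013  0.0034] turn [ 0.06 -0.21 -0.24] rows>= 0.1
```

View pics/w10.png

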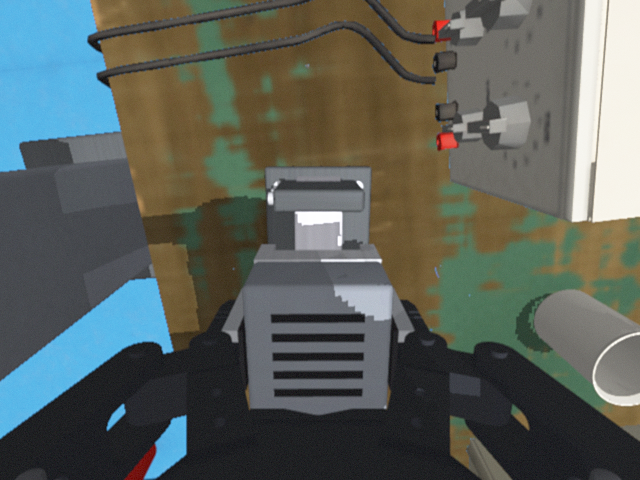

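View pics/s10.png

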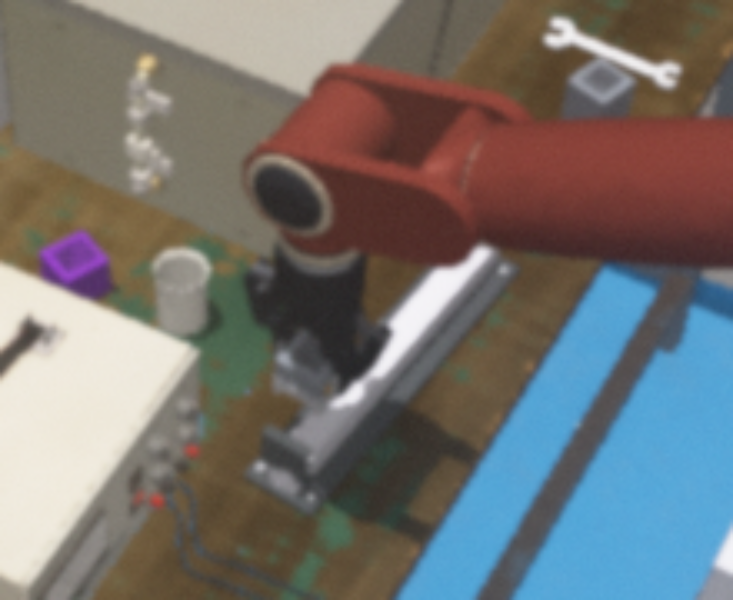

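The bar at the stop spans columns 295–343 (centre 319) and the module centre is at 318, so they line up. The stop's front edge is about 7 mm ahead. Lowering.

```bash
python3 -m handwheel '[[0.04,[0.025,-0.0003,0.001],[0,0,0]],[0.04,[0.025,0,0],[0,0,0]],[0.04,[0.018,0,0],[0,0,0]],[0.04,[0.004,0,0],[0,0,0]],[0.04,[0.002,0,0],[0,0,0]],[0.04,[0.002,0,0],[0,0,0]],[0.04,[0.002,0,0],[0,0,0]],[0.04,[0,0,0],[0,0,0]]]'; python3 - <<'E'
from h import *
o=st(); im=ctrl.get_image('wrist'); print(w2rail(o['tool_pos'])); st()
E
```

```text
t: 7.17
tool_pos: [0.5087, 0.057, 0.0465]
tool_rot: [1.29, 1.155, -1.274]
contact_force: [0.4, -0.9, -7.2]
opening: 0.0473
t 7.17 pos [0.5087 0.057  0.0465] rot [ 1.29   1.155 -1.274] F [ 0.4 -0.9 -7.2] op 0.0473
[0.00369368 0.1175221 ]
t 7.22 pos [0.5086 0.0569 0.0465] rot [ 1.29   1.155 -1.275] F [-0.8 -0.7 -6.9] op 0.0471
```

```bash
python3 - <<'E'
from h import *
for i in range(3): o=st(); im=ctrl.get_image('wrist')
save('w11',im[140:460,170:490].repeat(2,0).repeat(2,1)[:600])
C=cam('wrist',o)
print([(proj(C,[*rail2w(x,.149),.04])).round(1) for x in (-.015,.015)],[(proj(C,[*rail2w(x,.15),.075])).round(1) for x in (-.024,.024)])
E
```

```text
t 7.22 pos [0.5086 0.0569 0.0465] rot [ 1.29   1.155 -1.275] F [-0.8 -0.7 -6.9] op 0.0471
t 7.27 pos [0.5085 0.0568 0.0464] rot [ 1.29   1.155 -1.275] F [ 0.5  0.4 -7.4] op 0.0474
t 7.32 pos [0.5084 0.0568 0.0463] rot [ 1.29   1.155 -1.275] F [ 0.5 -0.5 -6.6] op 0.0472
[array([[274.2, 230.9]]), array([[345.3, 230.6]])] [array([[235.5, 254.9]]), array([[381.2, 254.4]])]
```

View pics/w11.png

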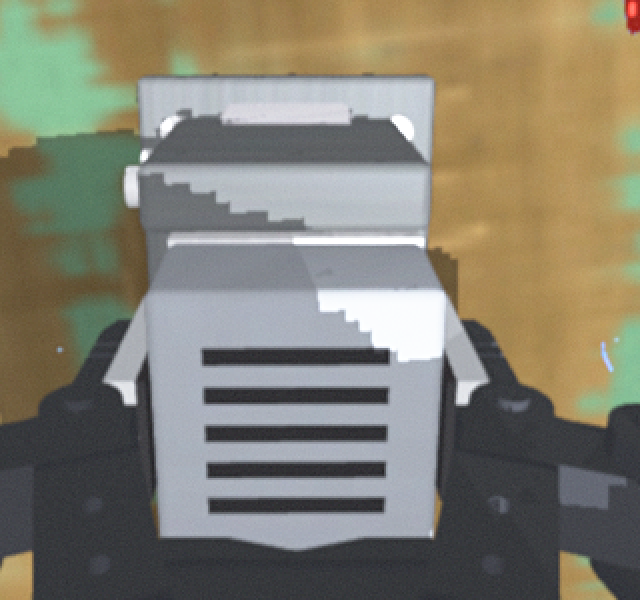

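The stop's top edge is centred at column 312.5 and the module top at 318, at about the same depth, so the module sits about 1.8 mm towards +x. I'll correct that and lower.

```bash
sed -i 's/RC=np.array(\[0.4932,-0.0596\])/RC=np.array([0.4944,-0.0597])/' h.py; python3 -m handwheel '[[0.04,[0,-0.002,0],[0,0,0]],[0.04,[0.002,0,0],[0,0,0]],[0.04,[0.002,0,0],[0,0,0]],[0.04,[0.002,0,0],[0,0,0]],[0.04,[0,0,0],[0,0,0]],[0.04,[0,0,0],[0,0,0]]]'; python3 - <<'E'
from h import *
o=st(); im=ctrl.get_image('wrist'); print(w2rail(o['tool_pos'])); st()
E
```

```text
t: 7.87
tool_pos: [0.5057, 0.057, 0.0402]
tool_rot: [1.289, 1.157, -1.277]
contact_force: [-5.1, 0.3, 4.1]
opening: 0.0473
t 7.87 pos [0.5057 0.057  0.0402] rot [ 1.289  1.157 -1.277] F [-5.1  0.3  4.1] op 0.0473
[-0.00048136  0.11724945]
t 7.92 pos [0.5058 0.057  0.0402] rot [ 1.289  1.157 -1.277] F [-5.9  0.3  4.6] op 0.0472
```

The module is seated (Fz went from -7 to +4 N, z = 0.040). Sliding it to the stop.

```bash
python3 -m handwheel '[[0.04,[-0.0005,0,-0.002],[0,0,0]],[0.04,[0,0,-0.002],[0,0,0]],[0.04,[0,0,-0.002],[0,0,0]],[0.04,[0,0,-0.0015],[0,0,0]],[0.04,[0,0,-0.001],[0,0,0]],[0.04,[0,0,0],[0,0,0]]]'; python3 - <<'E'
from h import *
o=st(); im=ctrl.get_image('wrist'); print(w2rail(o['tool_pos'])); st()
E
```

```text
t: 8.42
tool_pos: [0.5072, 0.0634, 0.0402]
tool_rot: [1.286, 1.152, -1.278]
contact_force: [-2.9, -11.0, 0.8]
opening: 0.047
t 8.42 pos [0.5072 0.0634 0.0402] rot [ 1.286  1.152 -1.278] F [ -2.9 -11.    0.8] op 0.047
[0.00032461 0.12373187]
t 8.47 pos [0.5072 0.0634 0.0403] rot [ 1.286  1.152 -1.278] F [ -2.4 -11.    0.5] op 0.0474
```

```bash
python3 -m handwheel '[[0.04,[0,0,-0.001],[0,0,0]],[0.04,[0,0,-0.001],[0,0,0]],[0.04,[0,0,0],[0,0,0]]]'; python3 - <<'E'
from h import *
o=st(); im=ctrl.get_image('wrist'); print(w2rail(o['tool_pos'])); save('w12',im[140:460,170:490].repeat(2,0).repeat(2,1)[:600])
E
```

```text
t: 8.72
tool_pos: [0.5072, 0.0633, 0.0403]
tool_rot: [1.282, 1.15, -1.28]
contact_force: [-2.7, -18.8, 1.0]
opening: 0.0468
t 8.72 pos [0.5072 0.0633 0.0403] rot [ 1.282  1.15  -1.28 ] F [ -2.7 -18.8   1. ] op 0.0468
[0.00032651 0.12370366]
```

View pics/w12.png

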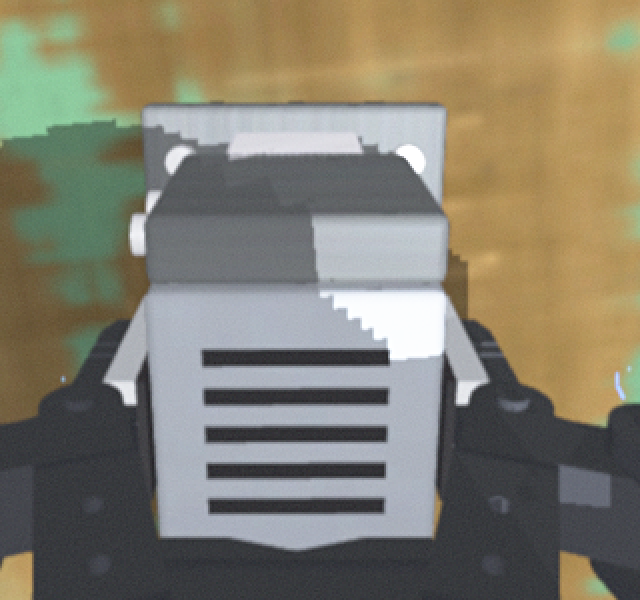

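The module touches the stop squarely with 19 N of push. I'll take off the push, release and rise.

```bash
python3 -m handwheel '[[0.04,[0,0,0.003],[0,0,0]],[0.085,[0,0,0],[0,0,0]],[0.085,[0,0,0],[0,0,0]],[0.085,[0,0,0],[0,0,0]],[0.085,[0,0,0],[0,0,0]],[0.085,[-0.02,0,0],[0,0,0]],[0.085,[-0.03,0,0],[0,0,0]],[0.085,[-0.035,0,0],[0,0,0]],[0.085,[-0.035,0,0],[0,0,0]],[0.085,[0,0,0],[0,0,0]]]'; python3 - <<'E'
from h import *
o=st(); im=rel(z0=.032,minarea=500); save('w13',im)
rel('spacer',(.095,),.004,.068,.025,minarea=300)
E
```

```text
t: 9.6
tool_pos: [0.5105, 0.0646, 0.1687]
tool_rot: [1.296, 1.147, -1.264]
contact_force: [1.5, 0.5, 1.5]
opening: 0.0852
t 9.6 pos [0.5105 0.0646 0.1687] rot [ 1.296  1.147 -1.264] F [1.5 0.5 1.5] op 0.0852
module_1 0.76 [309. 245.  75.  75.] [112. 116. 124.] h 0.045 world [ 0.5067  0.0617 -0.0884] err 0.13 rel tool yz [-0.0035  0.0033] dyaw 0.7 rail [-0.     0.122]
module_1 0.61 [619. 267.  39.  66.] [65. 30. 86.] h 0.045 world [0.7759 0.0024 1.129 ] err 0.05 rel tool yz [0.2703 0.0353] dyaw 70.4 rail [0.2738 0.0901]
```

View pics/w13.png

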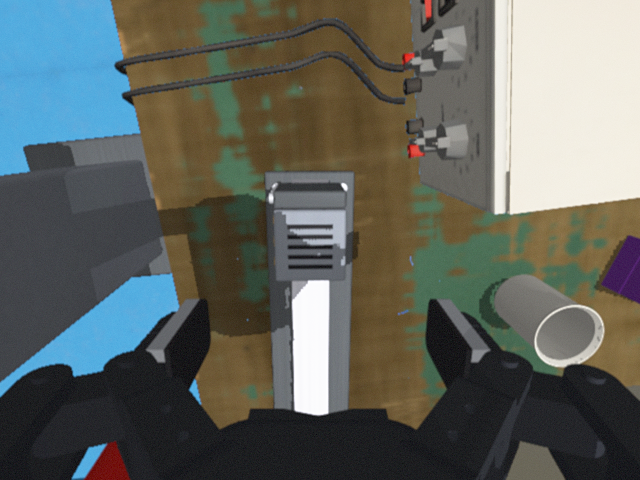

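Module_1 is seated at (311,245) against the stop. Next is the spacer.

```bash
python3 -c "
from h import *
go(.457,-.30,.27,.18)"
```

```text
pos [0.5049 0.0644 0.1587] yaw -0.101 shift [-0.1127 -0.0104  0.367 ] turn [-16.09  -0.16  -0.34] rows>= 10.2
```

```bash
python3 -m handwheel '[[0.085,[-0.03,-0.001,0.02],[0,0,0]],[0.085,[-0.03,-0.001,0.04],[0,0,0]],[0.085,[-0.02,-0.001,0.04],[0,0,0]],[0.085,[-0.015,-0.001,0.04],[0,0,0]],[0.085,[-0.01,-0.001,0.04],[0,0,0]],[0.085,[-0.01,-0.001,0.04],[0,0,0]],[0.085,[0,-0.001,0.04],[0,0,0]],[0.085,[0,-0.001,0.04],[0,0,0]],[0.085,[0,-0.001,0.04],[0,0,0]],[0.085,[0,-0.001,0.027],[0,0,0]]]'
python3 -m handwheel '[[0.085,[0,0,0],[-5.4,0,0]],[0.085,[0,0,0],[-5.4,0,0]],[0.085,[0,0,0],[-5.3,0,0]],[0.085,[0,0,0],[0,0,0]],[0.085,[0,0,0],[0,0,0]],[0.085,[0,0,0],[0,0,0]]]'
 python3 - <<'E'
from h import *
o=st(); im=rel('spacer',(.095,),.004,.068,.025,minarea=300); save('w14',im)
rel('module_1',(.085,.105),minarea=300)
E
```

```text
t: 10.63
tool_pos: [0.4576, -0.2924, 0.264]
tool_rot: [1.29, 1.159, -1.28]
contact_force: [0.5, 0.5, 0.5]
opening: 0.0848
t: 11.13
tool_pos: [0.4588, -0.2895, 0.2654]
tool_rot: [1.082, 1.286, -1.071]
contact_force: [1.0, -0.8, -0.5]
opening: 0.0848
t 11.13 pos [ 0.4588 -0.2895  0.2654] rot [ 1.082  1.286 -1.071] F [ 1.  -0.8 -0.5] op 0.0848
spacer 0.61 [306. 244.  82.  52.] [203. 169. 122.] h 0.095 world [ 0.4546 -0.3229  0.2363] err 0.035 rel tool yz [-0.0101  0.0321] dyaw 3.3 rail [-0.0131 -0.2659]
module_1 0.87 [280. 336.  68.  99.] [152. 155. 162.] h 0.085 world [ 0.4481 -0.441  -0.3805] err 0.127 rel tool yz [-0.0377  0.147 ] dyaw -32.1 rail [-0.0076 -0.384 ]
module_1 0.87 [280. 336.  68.  99.] [152. 155. 162.] h 0.105 world [ 0.4479 -0.4291 -0.2818] err 0.036 rel tool yz [-0.0358  0.1353] dyaw -26.4 rail [-0.009  -0.3722]
```

View pics/w14.png

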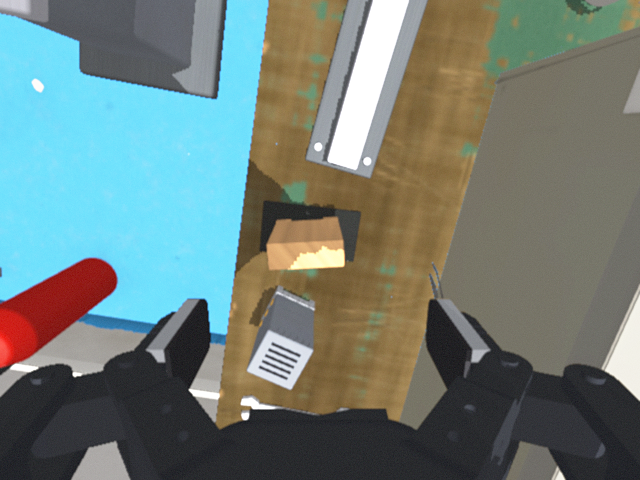

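The spacer is at (306,244) with yaw 0.236. The module on the right at (280,336) fits 105 mm (error 0.036 against 0.127), so modules 1, 2 and 4 are present. Saving the mat position before moving the spacer.

```bash
python3 - <<'E'
from h import *
C=cam('wrist'); im=ctrl.get_image('wrist')
save('w15',cv2.resize(im[190:280,240:380],(784,504),interpolation=cv2.INTER_CUBIC))
for uv in [(263,202),(361,212),(354,260)]: print(ray(C,uv,.004).round(4))
go(.4546,-.3229,.12,.236)
E
```

```text
[ 0.4015 -0.3027  0.004 ]
[ 0.5116 -0.2945  0.004 ]
[ 0.5155 -0.3519  0.004 ]
pos [ 0.4591 -0.2898  0.2666] yaw 0.179 shift [ 0.1465 -0.0115  0.032 ] turn [-3.24 -0.07 -0.44] rows>= 4.1
```

View pics/w15.png

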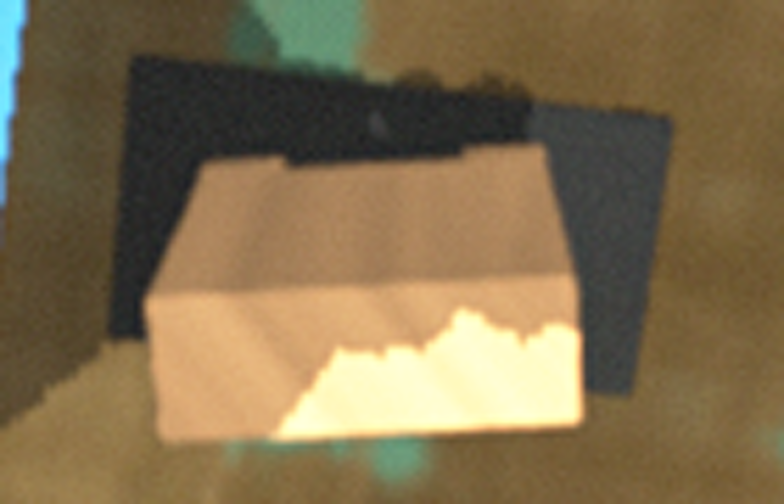

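```bash
python3 -m handwheel '[[0.085,[0.03,-0.003,0.008],[-3.2,0,-0.4]],[0.085,[0.038,-0.003,0.008],[0,0,0]],[0.085,[0.038,-0.003,0.008],[0,0,0]],[0.085,[0.035,-0.002,0.008],[0,0,0]],[0.085,[0,0,0],[0,0,0]],[0.085,[0,0,0],[0,0,0]],[0.085,[0,0,0],[0,0,0]]]'
 python3 - <<'E'
from h import *
o=st(); im=rel('spacer',(.095,),.004,.068,.025,minarea=300); save('w16',im)
go(.4546,-.3229,.052,.236)
E
```

```text
t: 11.97
tool_pos: [0.4566, -0.3239, 0.1278]
tool_rot: [1.035, 1.309, -1.033]
contact_force: [0.1, 0.3, 0.8]
opening: 0.0849
t 11.97 pos [ 0.4566 -0.3239  0.1278] rot [ 1.035  1.309 -1.033] F [0.1 0.3 0.8] op 0.0849
spacer 0.86 [315. 257. 140.  86.] [208. 164. 113.] h 0.095 world [ 0.4549 -0.3228  0.2297] err 0.031 rel tool yz [-0.0015 -0.0015] dyaw -0.3 rail [-0.0128 -0.2657]
pos [ 0.4574 -0.3244  0.1292] yaw 0.236 shift [ 0.0772 -0.0027 -0.0024] turn [-0.    0.2  -0.23] rows>= 2.1
```

View pics/w16.png

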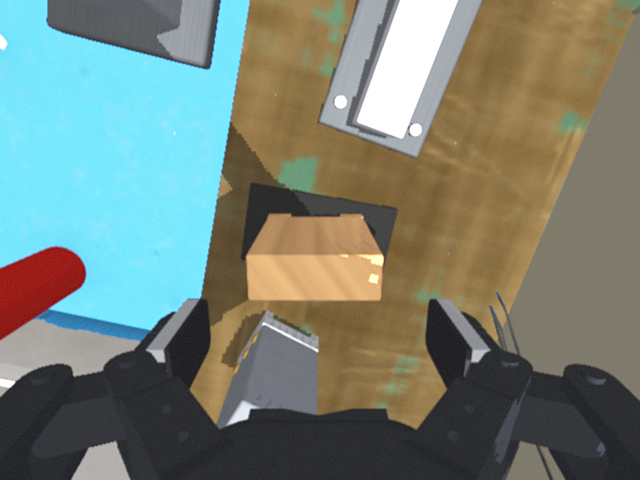

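Spacer centred at (315,257). Descending to grip.

```bash
python3 -m handwheel '[[0.085,[0.035,-0.002,-0.002],[0,0,0]],[0.085,[0.037,0,0],[0,0,0]],[0.085,[0.004,0,0],[0,0,0]],[0.085,[0,0,0],[0,0,0]],[0.06,[0,0,0],[0,0,0]],[0.06,[0,0,0],[0,0,0]],[0.06,[0,0,0],[0,0,0]],[0.06,[0,0,0],[0,0,0]],[0.06,[0,0,0],[0,0,0]]]' 40
 python3 - <<'E'
from h import *
o=st(); im=rel('spacer',(.095,),.004,.068,.025,minarea=300); save('w17',im)
go(*o['tool_pos'],-.101)
E
```

```text
t: 12.82
tool_pos: [0.4552, -0.3235, 0.0531]
tool_rot: [1.034, 1.306, -1.032]
contact_force: [0.2, 0.3, 7.4]
opening: 0.0674
t 12.82 pos [ 0.4552 -0.3235  0.0531] rot [ 1.034  1.306 -1.032] F [0.2 0.3 7.4] op 0.0674
spacer 0.7 [320. 327. 223. 163.] [202. 158. 109.] h 0.095 world [ 0.4552 -0.3235  0.225 ] err 0.048 rel tool yz [-0.0001  0.0001] dyaw -0.6 rail [-0.0124 -0.2665]
pos [ 0.4552 -0.3234  0.053 ] yaw 0.236 shift [-0.0001  0.      0.    ] turn [19.29  0.16 -0.25] rows>= 3.0
```

View pics/w17.png

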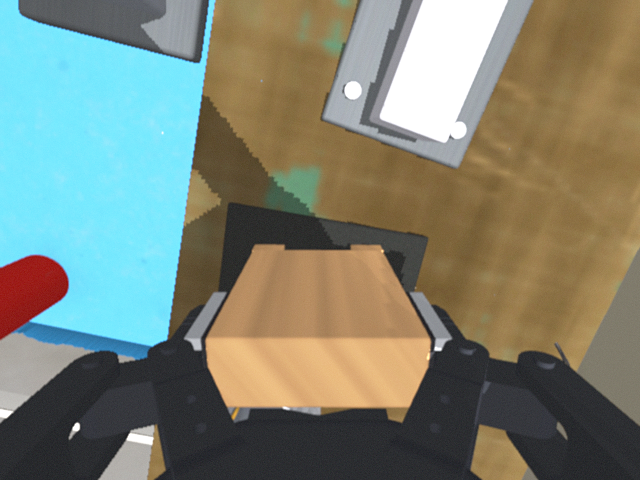

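```bash
python3 -m handwheel '[[0.06,[-0.025,0,0],[0,0,0]],[0.06,[-0.035,0,0],[0,0,0]],[0.06,[-0.03,0,0],[6.4,0,0]],[0.06,[0,0,0],[6.4,0,0]],[0.06,[0,0,0],[6.4,0,0]],[0.06,[0,0,0],[0,0,0]],[0.06,[0,0,0],[0,0,0]]]'
 python3 - <<'E'
from h import *
o=st(); p=rail2w(0,.079)
go(*p,.125,-.101)
E
```

```text
t: 13.5
tool_pos: [0.4531, -0.3217, 0.1398]
tool_rot: [1.281, 1.163, -1.279]
contact_force: [0.3, -0.3, -3.0]
opening: 0.0675
t 13.5 pos [ 0.4531 -0.3217  0.1398] rot [ 1.281  1.163 -1.279] F [ 0.3 -0.3 -3. ] op 0.0675
pos [ 0.4531 -0.3217  0.1398] yaw -0.097 shift [ 0.0153  0.0161 -0.3438] turn [ 0.25 -0.08 -0.02] rows>= 9.5
```

```bash
python3 -m handwheel '[[0.06,[0,0.0016,-0.03],[0.25,0,0]],[0.06,[0,0.0016,-0.039],[0,0,0]],[0.06,[0,0.0016,-0.039],[0,0,0]],[0.06,[0,0.0016,-0.039],[0,0,0]],[0.06,[0,0.0016,-0.039],[0,0,0]],[0.06,[0,0.0016,-0.039],[0,0,0]],[0.06,[0,0.0016,-0.039],[0,0,0]],[0.06,[0.005,0.0016,-0.039],[0,0,0]],[0.06,[0.01,0.0016,-0.03],[0,0,0]],[0.06,[0,0,-0.0108],[0,0,0]]]'
python3 -m handwheel '[[0.06,[0,0,0],[0,0,0]],[0.06,[0,0,0],[0,0,0]]]'
 python3 - <<'E'
from h import *
o=st(); p=rail2w(0,.079)
im=ctrl.get_image('wrist'); save('w18',im)
im=ctrl.get_image('wrist');go(*p,.125,-.101)
E
```

```text
t: 14.33
tool_pos: [0.5015, 0.0224, 0.1228]
tool_rot: [1.281, 1.166, -1.282]
contact_force: [-1.6, 0.9, -2.8]
opening: 0.0676
t: 14.5
tool_pos: [0.5028, 0.0186, 0.1248]
tool_rot: [1.284, 1.16, -1.283]
contact_force: [0.6, -0.4, -1.7]
opening: 0.0671
t 14.5 pos [0.5028 0.0186 0.1248] rot [ 1.284  1.16  -1.283] F [ 0.6 -0.4 -1.7] op 0.0671
pos [0.5032 0.0175 0.1253] yaw -0.104 shift [ 0.0003 -0.001  -0.0013] turn [-0.19 -0.04 -0.03] rows>= 0.0
```

View pics/w18.png

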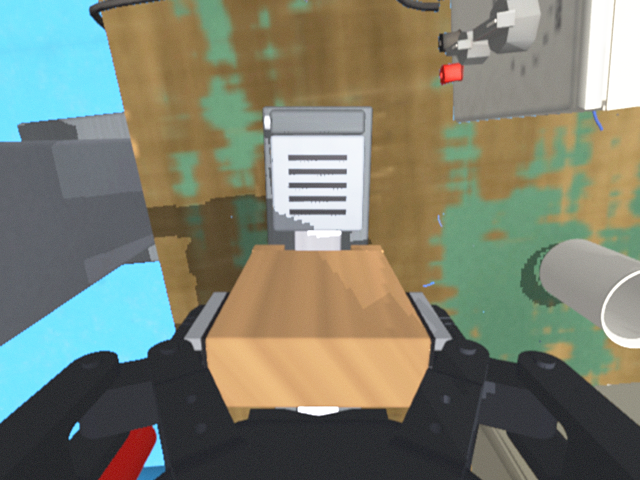

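The rail bar is centred at column 318–319 just ahead of the spacer, which is also at 318. Lowering.

```bash
python3 -m handwheel '[[0.06,[0.02,-0.0007,0],[0,0,0]],[0.06,[0.015,0,0],[0,0,0]],[0.06,[0,0,0],[0,0,0]],[0.06,[0.003,0,0],[0,0,0]],[0.06,[0.002,0,0],[0,0,0]],[0.06,[0.002,0,0],[0,0,0]],[0.06,[0.002,0,0],[0,0,0]],[0.06,[0,0,0],[0,0,0]],[0.06,[0,0,0],[0,0,0]]]'
 python3 - <<'E'
from h import *
o=st(); print(w2rail(o['tool_pos'])); im=ctrl.get_image('wrist'); save('w19',im);st()
E
```

```text
t: 15.35
tool_pos: [0.5026, 0.0187, 0.0814]
tool_rot: [1.287, 1.159, -1.284]
contact_force: [-0.7, 0.2, -1.4]
opening: 0.0677
t 15.35 pos [0.5026 0.0187 0.0814] rot [ 1.287  1.159 -1.284] F [-0.7  0.2 -1.4] op 0.0677
[0.00025541 0.07887352]
t 15.4 pos [0.5026 0.0188 0.0814] rot [ 1.287  1.159 -1.284] F [ 0.1 -0.  -1.6] op 0.0678
```

View pics/w19.png

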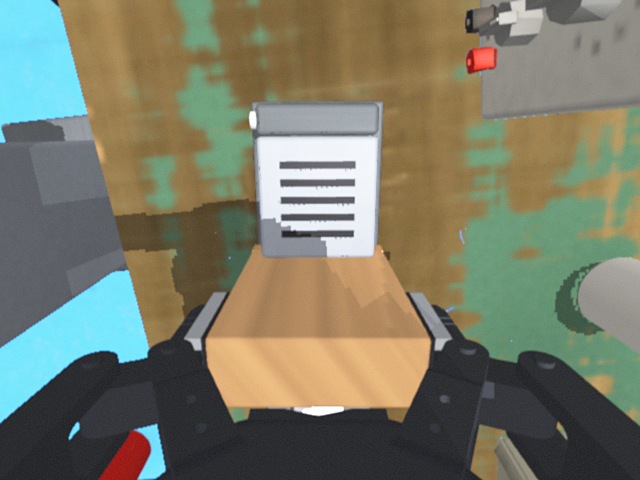

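```bash
python3 -m handwheel '[[0.06,[0.0015,0,0],[0,0,0]],[0.06,[0.0005,0,0],[0,0,0]],[0.06,[0,0,-0.002],[0,0,0]],[0.06,[0,0,-0.002],[0,0,0]],[0.06,[0,0,-0.002],[0,0,0]],[0.06,[0,0,-0.0015],[0,0,0]],[0.06,[0,0,-0.001],[0,0,0]],[0.06,[0,0,-0.001],[0,0,0]],[0.06,[0,0,0],[0,0,0]]]'
 python3 - <<'E'
from h import *
o=st(); print(w2rail(o['tool_pos'])); im=ctrl.get_image('wrist'); save('w20',im);o=st(); print(w2rail(o['tool_pos']))
E
```

```text
t: 16.15
tool_pos: [0.5048, 0.0263, 0.0811]
tool_rot: [1.283, 1.154, -1.283]
contact_force: [-1.0, -6.5, 6.1]
opening: 0.0675
t 16.15 pos [0.5048 0.0263 0.0811] rot [ 1.283  1.154 -1.283] F [-1.  -6.5  6.1] op 0.0675
[0.00171435 0.08665493]
t 16.2 pos [0.5049 0.0263 0.0811] rot [ 1.284  1.154 -1.283] F [-2.8 -7.2  5.7] op 0.0678
[0.00173997 0.08664459]
```

View pics/w20.png

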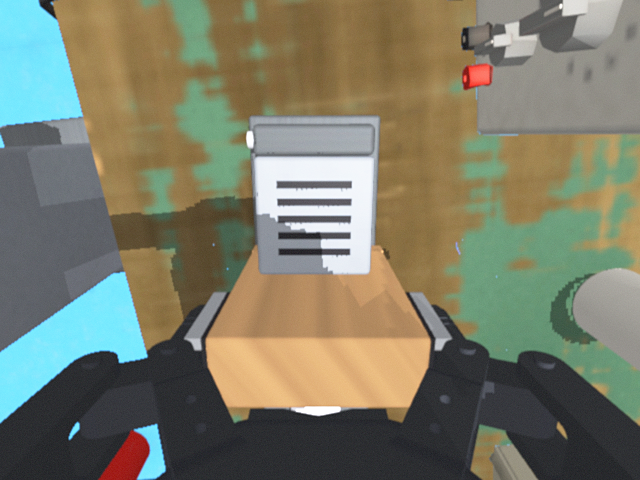

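Contact (Fy -7 N, rail y 0.0866). Releasing the spacer and rising.

```bash
python3 -m handwheel '[[0.06,[-0.001,0,0.0015],[0,0,0]],[0.085,[0,0,0],[0,0,0]],[0.085,[0,0,0],[0,0,0]],[0.085,[0,0,0],[0,0,0]],[0.085,[-0.02,0,0],[0,0,0]],[0.085,[-0.035,0,0],[0,0,0]],[0.085,[-0.035,0,0],[0,0,0]],[0.085,[-0.035,0,0],[0,0,0]],[0.085,[0,0,0],[0,0,0]],[0.085,[0,0,0],[0,0,0]]]'
 python3 - <<'E'
from h import *
st(); im=rel('spacer',(.095,),.032,.068,.025,minarea=300);save('w21',im)
go(.462,.325,.19,.372)
E
```

```text
t: 17.03
tool_pos: [0.5048, 0.0267, 0.2082]
tool_rot: [1.289, 1.155, -1.28]
contact_force: [-0.5, -0.1, -1.6]
opening: 0.0847
t 17.03 pos [0.5048 0.0267 0.2082] rot [ 1.289  1.155 -1.28 ] F [-0.5 -0.1 -1.6] op 0.0847
spacer 0.62 [315. 237. 111.  65.] [173. 137.  93.] h 0.095 world [ 0.5037  0.0262 -0.1073] err 0.123 rel tool yz [-0.001   0.0006] dyaw -0.2 rail [0.0006 0.0864]
pos [0.5026 0.0268 0.204 ] yaw -0.104 shift [ 0.0146 -0.0712 -0.2924] turn [-27.25  -0.11   0.05] rows>= 8.1
```

View pics/w21.png

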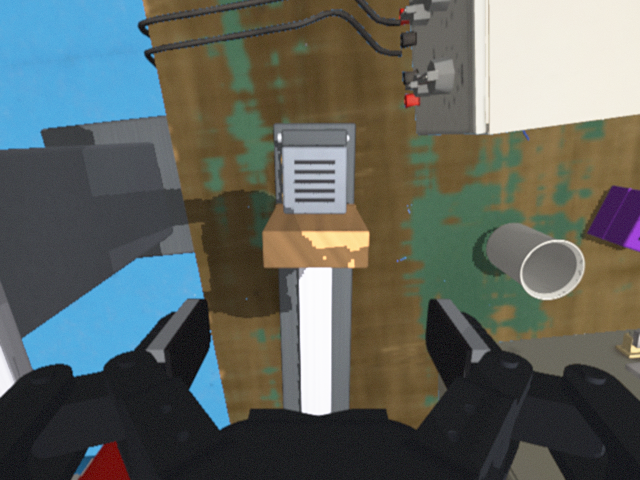

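The spacer stands astride the rail against module_1 at (315,237). On to module_2.

```bash
python3 -m handwheel '[[0.085,[0,-0.009,-0.03],[0,0,0]],[0.085,[0,-0.009,-0.0375],[0,0,0]],[0.085,[0,-0.009,-0.0375],[0,0,0]],[0.085,[0,-0.009,-0.0375],[0,0,0]],[0.085,[0,-0.009,-0.0375],[0,0,0]],[0.085,[0,-0.009,-0.0375],[0,0,0]],[0.085,[0.007,-0.009,-0.0375],[0,0,0]],[0.085,[0.007,-0.008,-0.0375],[0,0,0]],[0.085,[0,0,0],[-6.8,0,0]],[0.085,[0,0,0],[-6.8,0,0]]]'
python3 -m handwheel '[[0.085,[0,0,0],[-6.8,0,0]],[0.085,[0,0,0],[-6.8,0,0]],[0.085,[0,0,0],[0,0,0]],[0.085,[0,0,0],[0,0,0]],[0.085,[0,0,0],[0,0,0]]]'
 python3 - <<'E'
from h import *
st(); im=rel('module_1',(.045,.065),minarea=300);save('w22',im)
go(.4605,.3442,.035,.372)
E
```

```text
t: 17.97
tool_pos: [0.4604, 0.3262, 0.1876]
tool_rot: [1.1, 1.277, -1.108]
contact_force: [0.2, -0.2, 1.0]
opening: 0.0847
t: 18.38
tool_pos: [0.4623, 0.3245, 0.19]
tool_rot: [0.933, 1.363, -0.935]
contact_force: [0.0, -0.1, 0.2]
opening: 0.085
t 18.38 pos [0.4623 0.3245 0.19  ] rot [ 0.933  1.363 -0.935] F [ 0.  -0.1  0.2] op 0.085
module_1 0.84 [428.  90.  97. 100.] [199. 117. 217.] h 0.045 world [0.5047 0.4477 0.9528] err 0.032 rel tool yz [ 0.0839 -0.0996] dyaw 33.5 rail [-0.041   0.5058]
module_1 0.84 [428.  90.  97. 100.] [199. 117. 217.] h 0.065 world [ 0.4991  0.4417 -0.5899] err 0.171 rel tool yz [ 0.0766 -0.096 ] dyaw -54.9 rail [-0.0458  0.4993]
module_1 0.64 [326. 204.  64.  78.] [179. 183. 190.] h 0.045 world [0.4619 0.3416 0.4221] err 0.112 rel tool yz [ 0.0059 -0.0161] dyaw 3.1 rail [-0.0728  0.396 ]
module_1 0.64 [326. 204.  64.  78.] [179. 183. 190.] h 0.065 world [0.4606 0.3445 0.3771] err 0.03 rel tool yz [ 0.0056 -0.0192] dyaw 0.5 rail [-0.0744  0.3987]
pos [0.4626 0.3246 0.1908] yaw 0.369 shift [ 0.1558  0.0051 -0.0189] turn [-0.16 -0.06  0.01] rows>= 4.3
```

View pics/w22.png

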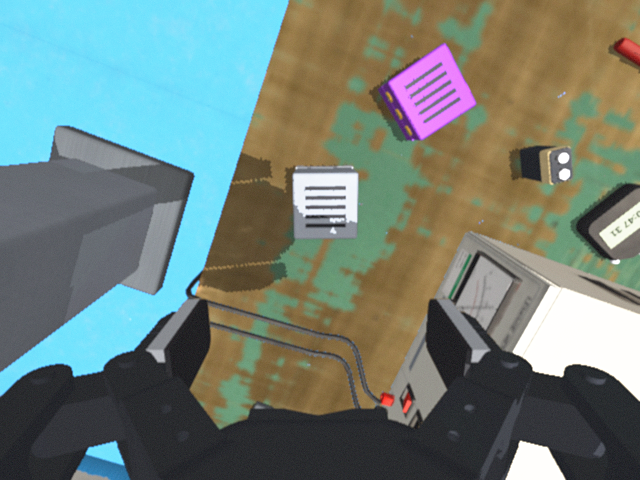

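Module_2 is where it was (326,204), fitting 65 mm. I'll grip it high, with TCP z at 0.030, so the gripper body clears the spacer.

```bash
python3 -m handwheel '[[0.085,[0.03,0.0045,-0.019],[0,0,0]],[0.085,[0.04,0,0],[0,0,0]],[0.085,[0.04,0,0],[0,0,0]],[0.085,[0.04,0,0],[0,0,0]],[0.085,[0.009,0,0],[0,0,0]],[0.085,[0,0,0],[0,0,0]],[0.085,[0,0,0],[0,0,0]]]'
 python3 - <<'E'
from h import *
st(); im=rel('module_1',(.065,),minarea=300);save('w23',im)
go(.4605,.3442,.03,.372)
E
```

```text
t: 19.07
tool_pos: [0.4609, 0.3447, 0.0336]
tool_rot: [0.934, 1.362, -0.931]
contact_force: [0.2, 0.2, 0.4]
opening: 0.085
t 19.07 pos [0.4609 0.3447 0.0336] rot [ 0.934  1.362 -0.931] F [0.2 0.2 0.4] op 0.085
module_1 0.78 [315. 321. 144. 178.] [142. 146. 154.] h 0.065 world [0.4608 0.344  0.3726] err 0.029 rel tool yz [-0.0004  0.0005] dyaw 0.1 rail [-0.0742  0.3983]
module_1 0.57 [528. 101. 221. 201.] [193. 107. 207.] h 0.065 world [ 0.5029  0.4499 -0.7123] err 0.19 rel tool yz [ 0.0772 -0.0829] dyaw -62.0 rail [-0.0429  0.5079]
pos [0.4626 0.3456 0.036 ] yaw 0.37 shift [ 0.006  -0.0026  0.0006] turn [-0.09 -0.11 -0.38] rows>= 0.2
```

View pics/w23.png

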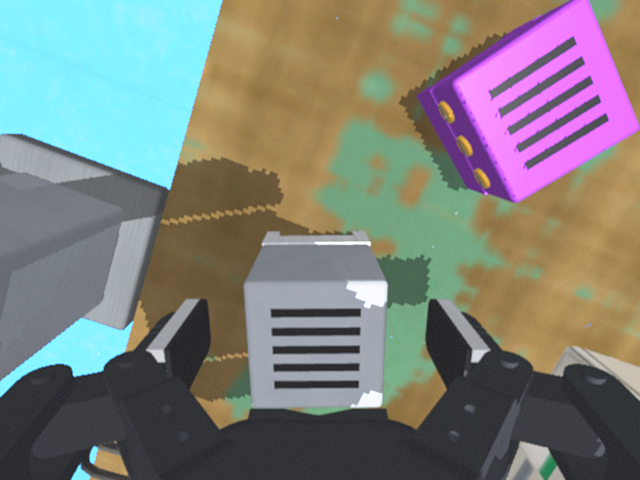

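Module_2 is centred between the jaws at (315,321). Closing and lifting.

```bash
python3 -m handwheel '[[0.085,[0.005,-0.0015,0],[0,0,0]],[0.04,[0,0,0],[0,0,0]],[0.04,[0,0,0],[0,0,0]],[0.04,[0,0,0],[0,0,0]],[0.04,[0,0,0],[0,0,0]],[0.04,[0,0,0],[0,0,0]],[0.04,[0,0,0],[0,0,0]],[0.04,[0,0,0],[0,0,0]]]' 60
 python3 - <<'E'
from h import *
st(); im=rel('module_1',(.065,),minarea=300)
E
python3 -m handwheel '[[0.04,[-0.03,0,0],[0,0,0]],[0.04,[-0.035,0,0],[0,0,0]],[0.04,[-0.035,0,0],[0,0,0]],[0.04,[-0.035,0,0],[6.8,0,0]],[0.04,[-0.03,0,0],[6.8,0,0]],[0.04,[0,0,0],[6.8,0,0]],[0.04,[0,0,0],[6.7,0,0]],[0.04,[0,0,0],[0,0,0]],[0.04,[0,0,0],[0,0,0]]]'
 python3 - <<'E'
from h import *
st(); p=rail2w(-0.001,.04); go(*p,.195,-.101)
E
```

```text
t: 19.83
tool_pos: [0.4597, 0.3443, 0.0286]
tool_rot: [0.934, 1.362, -0.929]
contact_force: [0.1, -0.4, 6.2]
opening: 0.047
t 19.83 pos [0.4597 0.3443 0.0286] rot [ 0.934  1.362 -0.929] F [ 0.1 -0.4  6.2] op 0.047
module_1 0.89 [317. 324. 151. 182.] [140. 144. 152.] h 0.065 world [0.46   0.3442 0.3718] err 0.082 rel tool yz [0.0003 0.0002] dyaw 0.1 rail [-0.0749  0.3984]
module_1 0.56 [532. 101. 217. 203.] [190. 104. 205.] h 0.065 world [ 0.5031  0.4498 -0.7089] err 0.135 rel tool yz [ 0.0787 -0.0826] dyaw -61.9 rail [-0.0427  0.5077]
t: 20.68
tool_pos: [0.4573, 0.3429, 0.1898]
tool_rot: [1.279, 1.163, -1.285]
contact_force: [0.2, -0.8, -5.3]
opening: 0.0472
t 20.68 pos [0.4573 0.3429 0.1898] rot [ 1.279  1.163 -1.285] F [ 0.2 -0.8 -5.3] op 0.0472
pos [0.4573 0.3429 0.1898] yaw -0.099 shift [-0.005   0.0758  0.3569] turn [0.11 0.08 0.21] rows>= 9.9
```

```bash
python3 -m handwheel '[[0.04,[-0.002,0.0076,0.03],[0,0,0.2]],[0.04,[-0.003,0.0076,0.036],[0,0,0]],[0.04,[0,0.0076,0.036],[0,0,0]],[0.04,[0,0.0076,0.036],[0,0,0]],[0.04,[0,0.0076,0.037],[0,0,0]],[0.04,[0,0.0076,0.037],[0,0,0]],[0.04,[0,0.0076,0.037],[0,0,0]],[0.04,[0,0.0076,0.037],[0,0,0]],[0.04,[0,0.0076,0.037],[0,0,0]],[0.04,[0,0.0074,0.034],[0,0,0]]]'
python3 -m handwheel '[[0.04,[0,0,0],[0,0,0]],[0.04,[0,0,0],[0,0,0]],[0.04,[0,0,0],[0,0,0]]]'
 python3 - <<'E'
from h import *
o=st(); print(w2rail(o['tool_pos'])); im=ctrl.get_image('wrist'); save('w24',im); p=rail2w(-0.001,.04); go(*p,.13,-.101)
E
```

```text
t: 21.52
tool_pos: [0.4965, -0.0211, 0.1954]
tool_rot: [1.284, 1.161, -1.281]
contact_force: [1.3, 0.9, -5.0]
opening: 0.0471
t: 21.77
tool_pos: [0.4969, -0.019, 0.1958]
tool_rot: [1.286, 1.16, -1.282]
contact_force: [0.7, -0.2, -5.7]
opening: 0.0475
t 21.77 pos [ 0.4969 -0.019   0.1958] rot [ 1.286  1.16  -1.282] F [ 0.7 -0.2 -5.7] op 0.0475
[-0.00159933  0.04077632]
pos [ 0.4971 -0.0184  0.196 ] yaw -0.1 shift [0.066  0.0004 0.0015] turn [ 0.04 -0.12 -0.08] rows>= 1.8
```

View pics/w24.png

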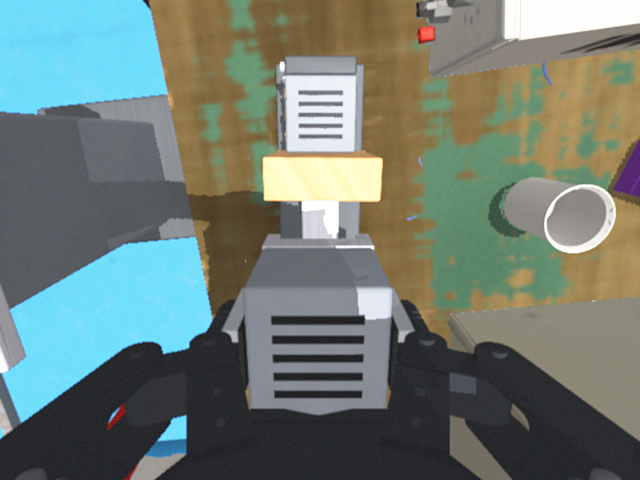

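The bar centre is at column 319.5, row 218, and the module at 318, which means about +1.3 mm. The spacer is clear ahead. Lowering.

```bash
python3 -m handwheel '[[0.04,[0.03,0.0012,0],[0,0,0]],[0.04,[0.04,0,0],[0,0,0]],[0.04,[0.035,0,0],[0,0,0]],[0.04,[0.015,0,0],[0,0,0]],[0.04,[0,0,0],[0,0,0]],[0.04,[0,0,0],[0,0,0]],[0.04,[0,0,0],[0,0,0]]]'
 python3 - <<'E'
from h import *
o=st(); print(w2rail(o['tool_pos'])); im=ctrl.get_image('wrist'); save('w25',im); im=ctrl.get_image('scene'); save('s25',cv2.resize(im[170:320,270:450],(720,600)));st()
E
```

```text
t: 22.4
tool_pos: [0.5009, -0.0187, 0.0791]
tool_rot: [1.287, 1.155, -1.277]
contact_force: [-0.4, -0.7, -4.7]
opening: 0.0476
t 22.4 pos [ 0.5009 -0.0187  0.0791] rot [ 1.287  1.155 -1.277] F [-0.4 -0.7 -4.7] op 0.0476
[0.00233848 0.04144554]
t 22.5 pos [ 0.5015 -0.0192  0.08  ] rot [ 1.288  1.154 -1.276] F [ 0.2 -1.1 -5. ] op 0.0474
```

View pics/w25.png

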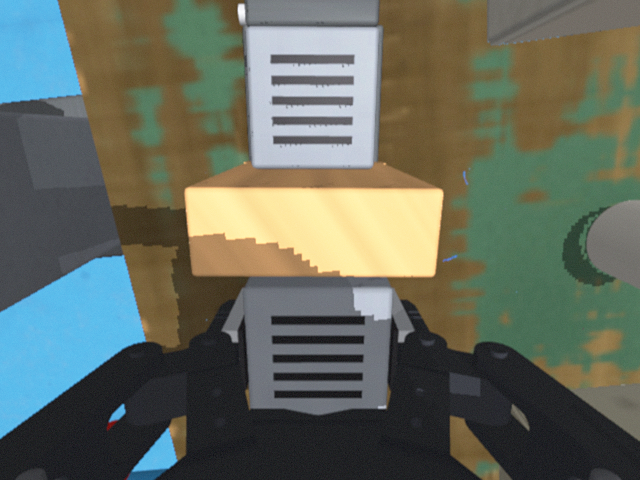

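View pics/s25.png

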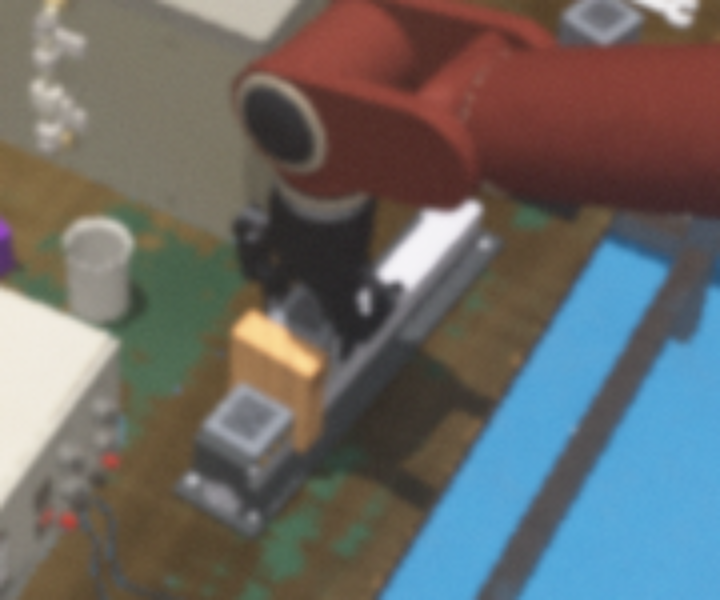

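Module_1 ahead is centred at column 314 and the held module at 318, so I'll shift -2 mm and seat it.

```bash
python3 -m handwheel '[[0.04,[0.008,-0.002,0],[0,0,0]],[0.04,[0.005,0,0],[0,0,0]],[0.04,[0.002,0,0],[0,0,0]],[0.04,[0.002,0,0],[0,0,0]],[0.04,[0.002,0,0],[0,0,0]],[0.04,[0.001,0,0],[0,0,0]],[0.04,[0,0,0],[0,0,0]],[0.04,[0,0,0],[0,0,0]]]'
 python3 - <<'E'
from h import *
o=st(); print(w2rail(o['tool_pos'])); im=ctrl.get_image('wrist'); o=st(); print(w2rail(o['tool_pos']))
E
```

```text
t: 23.17
tool_pos: [0.4971, -0.019, 0.0605]
tool_rot: [1.285, 1.16, -1.283]
contact_force: [-12.6, 1.3, 17.3]
opening: 0.0472
t 23.17 pos [ 0.4971 -0.019   0.0605] rot [ 1.285  1.16  -1.283] F [-12.6   1.3  17.3] op 0.0472
[-0.00139741  0.04077788]
t 23.22 pos [ 0.4971 -0.019   0.0605] rot [ 1.285  1.16  -1.283] F [-12.8   2.8  17.5] op 0.0469
[-0.00140303  0.04080344]
```

Seated at z = 0.0605. I'll ease the downforce and slide to the spacer.

```bash
python3 -m handwheel '[[0.04,[-0.0018,0,0],[0,0,0]],[0.04,[0,0,-0.002],[0,0,0]],[0.04,[0,0,-0.002],[0,0,0]],[0.04,[0,0,-0.002],[0,0,0]],[0.04,[0,0,-0.0015],[0,0,0]],[0.04,[0,0,-0.001],[0,0,0]],[0.04,[0,0,0],[0,0,0]]]'
 python3 - <<'E'
from h import *
o=st(); print(w2rail(o['tool_pos'])); im=ctrl.get_image('wrist'); save('w26',im);o=st(); print(w2rail(o['tool_pos']))
E
```

```text
t: 23.8
tool_pos: [0.5001, -0.0115, 0.0606]
tool_rot: [1.286, 1.153, -1.279]
contact_force: [-0.3, -4.5, 3.5]
opening: 0.0469
t 23.8 pos [ 0.5001 -0.0115  0.0606] rot [ 1.286  1.153 -1.279] F [-0.3 -4.5  3.5] op 0.0469
[0.00083495 0.04851482]
t 23.85 pos [ 0.5001 -0.0115  0.0606] rot [ 1.287  1.153 -1.279] F [ 0.2 -4.3  4. ] op 0.0477
[0.00084352 0.04848813]
```

View pics/w26.png

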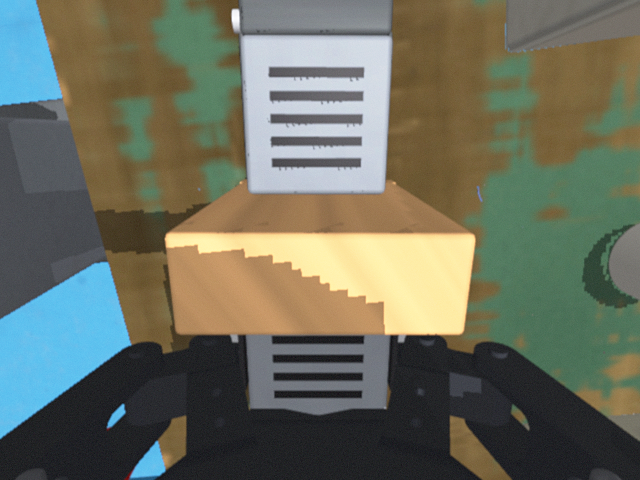

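```bash
python3 -m handwheel '[[0.04,[0,0,-0.0012],[0,0,0]],[0.04,[0,0,-0.001],[0,0,0]],[0.04,[0,0,-0.001],[0,0,0]],[0.04,[0,0,0],[0,0,0]],[0.04,[0,0,0],[0,0,0]]]'
 python3 - <<'E'
from h import *
o=st(); print(w2rail(o['tool_pos'])); im=ctrl.get_image('wrist'); save('w27',im);o=st(); print(w2rail(o['tool_pos']))
E
```

```text
t: 24.27
tool_pos: [0.5004, -0.0104, 0.0606]
tool_rot: [1.284, 1.15, -1.281]
contact_force: [-2.0, -13.8, 3.6]
opening: 0.0473
t 24.27 pos [ 0.5004 -0.0104  0.0606] rot [ 1.284  1.15  -1.281] F [ -2.  -13.8   3.6] op 0.0473
[0.00098998 0.04965223]
t 24.32 pos [ 0.5004 -0.0104  0.0607] rot [ 1.284  1.15  -1.281] F [ -1.1 -13.2   4.6] op 0.0477
[0.00099852 0.04968302]
```

View pics/w27.png

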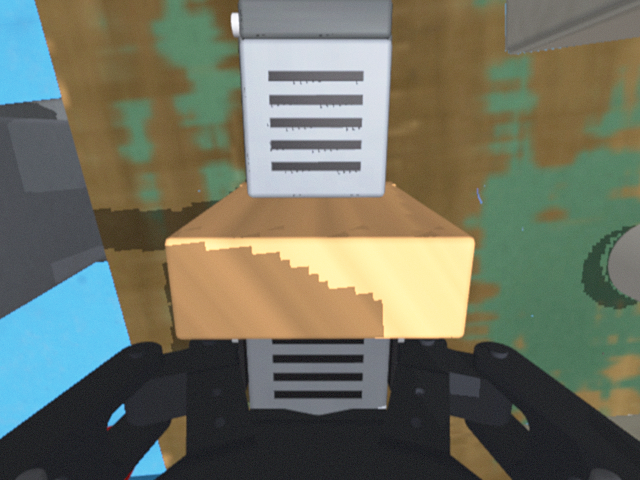

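Tight (Fy -13 N). Relaxing, releasing and rising.

```bash
python3 -m handwheel '[[0.04,[0,0,0.0025],[0,0,0]],[0.085,[0,0,0],[0,0,0]],[0.085,[0,0,0],[0,0,0]],[0.085,[0,0,0],[0,0,0]],[0.085,[-0.02,0,0],[0,0,0]],[0.085,[-0.035,0,0],[0,0,0]],[0.085,[-0.035,0,0],[0,0,0]],[0.085,[-0.01,0,0],[0,0,0]],[0.085,[0,0,0],[0,0,0]],[0.085,[0,0,0],[0,0,0]]]'
 python3 - <<'E'
from h import *
st(); im=rel('spacer',(.095,),.032,.068,.025,minarea=300);save('w28',im); rel('module_1',(.065,),.032,minarea=900)
p=rail2w(0.0006,.0875);go(*p,.15,-.101)
E
```

```text
t: 25.15
tool_pos: [0.4981, -0.0097, 0.1589]
tool_rot: [1.287, 1.157, -1.28]
contact_force: [-1.1, -0.2, -0.4]
opening: 0.0849
t 25.15 pos [ 0.4981 -0.0097  0.1589] rot [ 1.287  1.157 -1.28 ] F [-1.1 -0.2 -0.4] op 0.0849
spacer 0.88 [324. 199. 144.  65.] [230. 205. 144.] h 0.095 world [ 0.504   0.0266 -0.1029] err 0.082 rel tool yz [ 0.0022 -0.0367] dyaw -0.1 rail [0.0009 0.0869]
module_1 0.96 [323. 266.  86.  70.] [112. 114. 121.] h 0.065 world [ 0.5    -0.0123 -0.1027] err 0.332 rel tool yz [0.0036 0.0024] dyaw -0.0 rail [0.0008 0.0477]
module_1 0.8 [325. 127.  86.  94.] [181. 187. 197.] h 0.065 world [ 0.5054  0.062  -0.1117] err 0.178 rel tool yz [ 0.0014 -0.0721] dyaw -0.6 rail [-0.0013  0.1222]
pos [ 0.4967 -0.0096  0.1565] yaw -0.102 shift [ 0.0066  0.0034 -0.0374] turn [-0.06 -0.1   0.03] rows>= 1.0
```

View pics/w28.png

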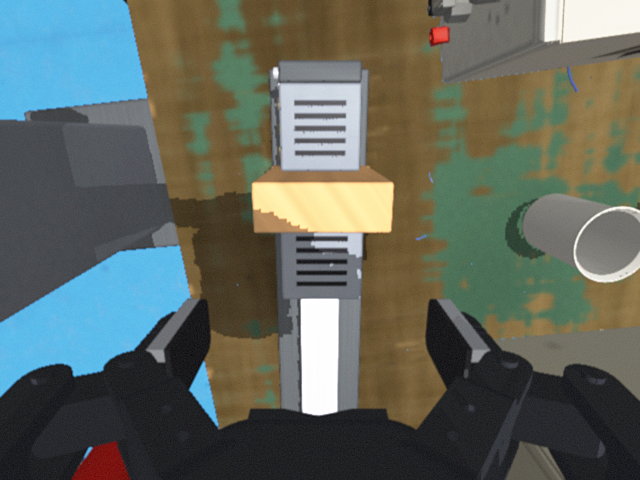

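All three are in contact in a line at columns 321–325. Now I'll grip the spacer.

```bash
python3 -m handwheel '[[0.085,[0,0.003,-0.02],[0,0,0]],[0.085,[0,0,-0.0172],[0,0,0]],[0.085,[0,0,0],[0,0,0]],[0.085,[0.025,0,0],[0,0,0]],[0.085,[0.025,0,0],[0,0,0]],[0.085,[0.02,0,0],[0,0,0]],[0.085,[0,0,0],[0,0,0]],[0.085,[0,0,0],[0,0,0]],[0.085,[0,0,0],[0,0,0]]]'
 python3 - <<'E'
from h import *
st(); im=rel('spacer',(.095,),.032,.068,.025,minarea=300);save('w29',im)
p=rail2w(0.0006,.0868);go(*p,.081,-.101)
E
```

```text
t: 26.1
tool_pos: [0.5055, 0.0265, 0.0898]
tool_rot: [1.287, 1.157, -1.28]
contact_force: [-0.6, -0.6, 0.1]
opening: 0.085
t 26.1 pos [0.5055 0.0265 0.0898] rot [ 1.287  1.157 -1.28 ] F [-0.6 -0.6  0.1] op 0.085
spacer 0.75 [314. 315. 210. 146.] [210. 166. 114.] h 0.095 world [ 0.5041  0.0261 -0.1011] err 0.125 rel tool yz [-0.0014  0.0005] dyaw 0.1 rail [0.001  0.0863]
pos [0.5064 0.0265 0.0909] yaw -0.102 shift [ 0.0099 -0.0027  0.0002] turn [-0.07 -0.08 -0.39] rows>= 0.3
```

View pics/w29.png

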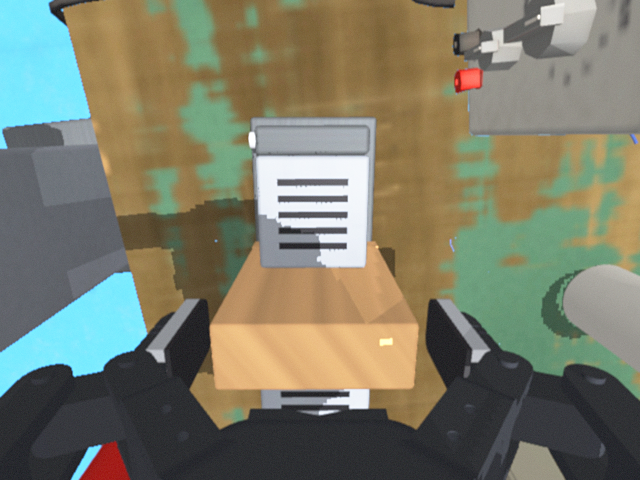

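Spacer centred at (314,315). Lowering 9 mm and closing.

```bash
python3 -m handwheel '[[0.085,[0.009,-0.0022,0],[0,0,0]],[0.085,[0,0,0],[0,0,0]],[0.06,[0,0,0],[0,0,0]],[0.06,[0,0,0],[0,0,0]],[0.06,[0,0,0],[0,0,0]],[0.06,[0,0,0],[0,0,0]],[0.06,[0,0,0],[0,0,0]],[0.06,[0,0,0],[0,0,0]]]' 40
 python3 - <<'E'
from h import *
o=st(); print(w2rail(o['tool_pos'])); im=rel('spacer',(.095,),.032,.068,.025,minarea=300)
E
```

```text
t: 26.87
tool_pos: [0.5032, 0.027, 0.0804]
tool_rot: [1.287, 1.157, -1.28]
contact_force: [-0.1, 0.8, -0.5]
opening: 0.0676
t 26.87 pos [0.5032 0.027  0.0804] rot [ 1.287  1.157 -1.28 ] F [-0.1  0.8 -0.5] op 0.0676
[3.74110780e-05 8.71716545e-02]
spacer 0.72 [318. 329. 225. 164.] [206. 161. 111.] h 0.095 world [ 0.5031  0.0263 -0.1064] err 0.147 rel tool yz [-0.      0.0008] dyaw -0.2 rail [0.     0.0864]
```

```bash
python3 -m handwheel '[[0.06,[-0.004,0,0],[0,0,0]],[0.06,[-0.008,0,0],[0,0,0]],[0.06,[-0.012,0,0],[0,0,0]],[0.06,[-0.02,0,0],[0,0,0]],[0.06,[-0.03,0,0],[0,0,0]],[0.06,[-0.03,0,0],[0,0,0]],[0.06,[0,0,0],[0,0,0]],[0.06,[0,0,0],[0,0,0]]]'
 python3 - <<'E'
from h import *
o=st(); im=ctrl.get_image('wrist'); save('w30',im); p=rail2w(0,.004); go(*p,.185,-.101)
im=ctrl.get_image('scene'); save('s30',cv2.resize(im[170:320,270:450],(720,600)))
E
```

```text
t: 27.63
tool_pos: [0.5043, 0.0268, 0.1878]
tool_rot: [1.289, 1.152, -1.276]
contact_force: [-0.9, -0.2, -2.7]
opening: 0.0673
t 27.63 pos [0.5043 0.0268 0.1878] rot [ 1.289  1.152 -1.276] F [-0.9 -0.2 -2.7] op 0.0673
pos [0.5029 0.0269 0.1854] yaw -0.102 shift [0.0003 0.0004 0.083 ] turn [-0.06 -0.08 -0.33] rows>= 2.3
```

View pics/w30.png

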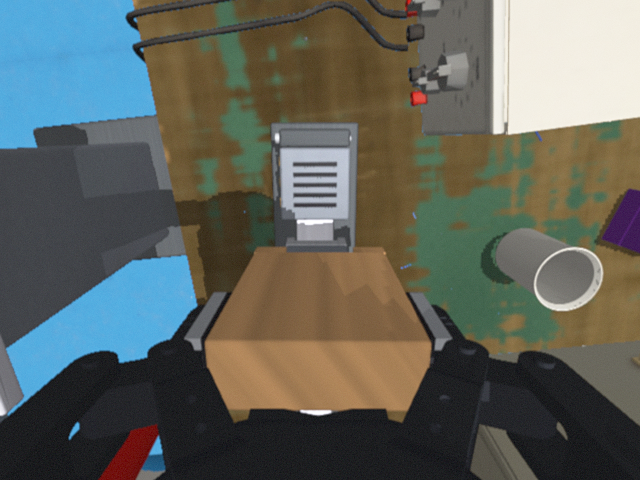

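View pics/s30.png

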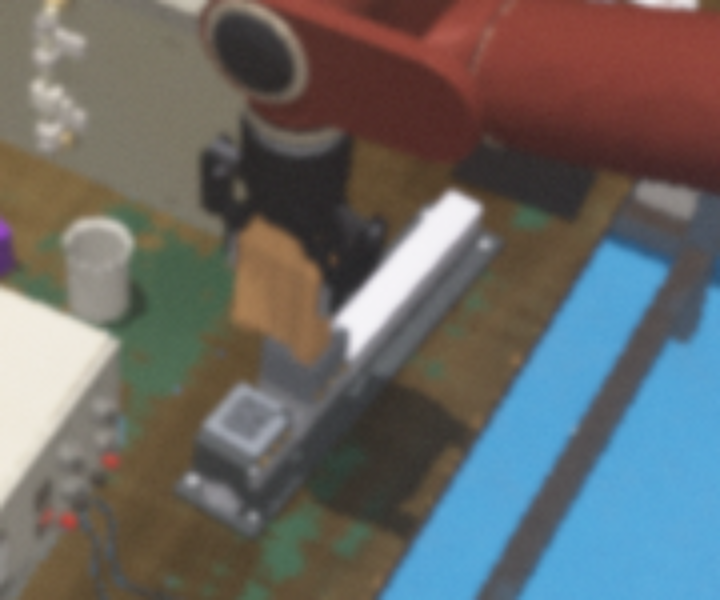

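The gap between modules 1 and 2 stayed clean. Stepping the spacer to the next gap.

```bash
python3 -m handwheel '[[0.06,[0,0.0004,0.03],[0,0,-0.3]],[0.06,[0,0,0.035],[0,0,0]],[0.06,[0,0,0.017],[0,0,0]],[0.06,[0.02,0,0],[0,0,0]],[0.06,[0.03,0,0],[0,0,0]],[0.06,[0.03,0,0],[0,0,0]],[0.06,[0.01,0,0],[0,0,0]],[0.06,[0,0,0],[0,0,0]],[0.06,[0,0,0],[0,0,0]],[0.06,[0,0,0],[0,0,0]]]'
 python3 - <<'E'
from h import *
o=st(); print(w2rail(o['tool_pos'])); im=ctrl.get_image('wrist'); save('w31',im); im=ctrl.get_image('wrist');p=rail2w(0.0005,.005); go(*p,.0815,-.101)
E
```

```text
t: 28.57
tool_pos: [0.4947, -0.0545, 0.0943]
tool_rot: [1.284, 1.161, -1.284]
contact_force: [0.1, 0.2, -2.3]
opening: 0.0673
t 28.57 pos [ 0.4947 -0.0545  0.0943] rot [ 1.284  1.161 -1.284] F [ 0.1  0.2 -2.3] op 0.0673
[-0.000226    0.00524083]
pos [ 0.4951 -0.0546  0.0949] yaw -0.102 shift [0.0134 0.0003 0.0002] turn [-0.05 -0.06 -0.  ] rows>= 0.4
```

View pics/w31.png

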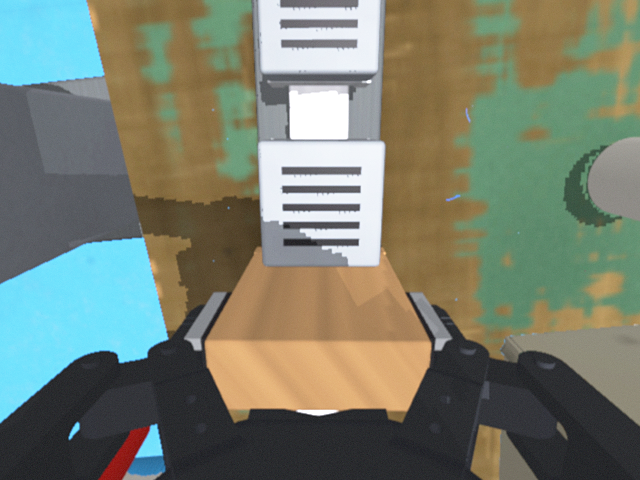

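Bar centre at column 319, spacer at 318. Seating it.

```bash
python3 -m handwheel '[[0.06,[0.006,0,0],[0,0,0]],[0.06,[0.004,0,0],[0,0,0]],[0.06,[0.002,0,0],[0,0,0]],[0.06,[0.002,0,0],[0,0,0]],[0.06,[0.001,0,0],[0,0,0]],[0.06,[0,0,0],[0,0,0]],[0.06,[0,0,0],[0,0,0]]]'
 python3 - <<'E'
from h import *
o=st(); print(w2rail(o['tool_pos'])); im=ctrl.get_image('wrist'); o=st(); print(w2rail(o['tool_pos']))
E
```

```text
t: 29.25
tool_pos: [0.4942, -0.0544, 0.0802]
tool_rot: [1.284, 1.163, -1.286]
contact_force: [-5.1, 2.0, 6.9]
opening: 0.0678
t 29.25 pos [ 0.4942 -0.0544  0.0802] rot [ 1.284  1.163 -1.286] F [-5.1  2.   6.9] op 0.0678
[-0.00071434  0.00523766]
t 29.3 pos [ 0.4942 -0.0544  0.0803] rot [ 1.284  1.163 -1.286] F [-5.4  1.3  6.8] op 0.0677
[-0.00072035  0.00523289]
```

```bash
python3 -m handwheel '[[0.06,[-0.001,0,0],[0,0,0]],[0.06,[0,0,-0.002],[0,0,0]],[0.06,[0,0,-0.002],[0,0,0]],[0.06,[0,0,-0.001],[0,0,0]],[0.06,[0,0,-0.001],[0,0,0]],[0.06,[0,0,0],[0,0,0]],[0.06,[0,0,0],[0,0,0]]]'
 python3 - <<'E'
from h import *
o=st(); print(w2rail(o['tool_pos'])); im=ctrl.get_image('wrist'); o=st(); print(w2rail(o['tool_pos'])); save('w32',cv2.resize(im[200:300,230:410],(792,440),interpolation=cv2.INTER_CUBIC))
E
```

```text
t: 29.88
tool_pos: [0.4954, -0.0486, 0.0803]
tool_rot: [1.285, 1.161, -1.284]
contact_force: [0.9, -1.5, 2.4]
opening: 0.0675
t 29.88 pos [ 0.4954 -0.0486  0.0803] rot [ 1.285  1.161 -1.284] F [ 0.9 -1.5  2.4] op 0.0675
[-7.60353051e-05  1.11558564e-02]
t 29.93 pos [ 0.4955 -0.0486  0.0803] rot [ 1.285  1.161 -1.284] F [-0.1 -1.4  2. ] op 0.0679
[-6.72407143e-05  1.11416967e-02]
```

View pics/w32.png

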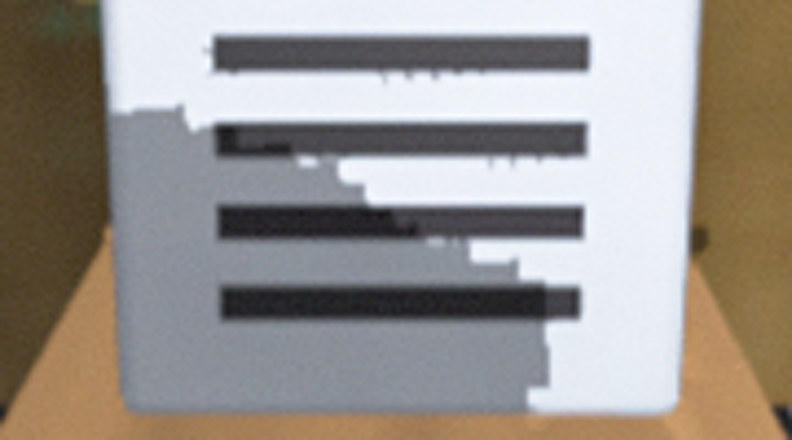

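```bash
python3 -m handwheel '[[0.06,[0,0,-0.0005],[0,0,0]],[0.06,[0,0,0],[0,0,0]]]'; python3 -c "
from h import *
o=st(); print(w2rail(o['tool_pos']))"; python3 -m handwheel '[[0.06,[0,0,-0.0005],[0,0,0]],[0.06,[0,0,0],[0,0,0]]]'; python3 -c "
from h import *
o=st(); print(w2rail(o['tool_pos']))"
```

```text
t: 30.1
tool_pos: [0.4955, -0.0483, 0.0803]
tool_rot: [1.284, 1.16, -1.284]
contact_force: [-0.6, -2.5, 2.0]
opening: 0.0679
t 30.1 pos [ 0.4955 -0.0483  0.0803] rot [ 1.284  1.16  -1.284] F [-0.6 -2.5  2. ] op 0.0679
[-9.57831104e-05  1.14653597e-02]
t: 30.27
tool_pos: [0.4954, -0.0478, 0.0803]
tool_rot: [1.284, 1.16, -1.284]
contact_force: [0.6, -2.8, 2.9]
opening: 0.0678
t 30.27 pos [ 0.4954 -0.0478  0.0803] rot [ 1.284  1.16  -1.284] F [ 0.6 -2.8  2.9] op 0.0678
[-0.00017498  0.01195407]
```

```bash
python3 -m handwheel '[[0.06,[0,0,-0.0004],[0,0,0]],[0.06,[0,0,0],[0,0,0]]]'; python3 -c "
from h import *
o=st(); print(w2rail(o['tool_pos']))
for i in range(3):
  ctrl.get_image('wrist');o=st()
print(w2rail(o['tool_pos']))"
```

```text
t: 30.43
tool_pos: [0.4955, -0.0477, 0.0803]
tool_rot: [1.284, 1.16, -1.285]
contact_force: [-0.6, -5.2, 2.9]
opening: 0.0676
t 30.43 pos [ 0.4955 -0.0477  0.0803] rot [ 1.284  1.16  -1.285] F [-0.6 -5.2  2.9] op 0.0676
[-0.0001525   0.01206501]
t 30.48 pos [ 0.4955 -0.0477  0.0803] rot [ 1.284  1.16  -1.285] F [ 0.3 -4.2  2.9] op 0.0679
t 30.53 pos [ 0.4954 -0.0477  0.0803] rot [ 1.284  1.16  -1.285] F [ 0.1 -4.8  2. ] op 0.0679
t 30.58 pos [ 0.4955 -0.0477  0.0803] rot [ 1.284  1.16  -1.285] F [-0.4 -5.2  2.4] op 0.0681
[-0.00014489  0.01202428]
```

Contact with module_2: the force rose to 5 N and the position stopped advancing. Releasing gently and rising.

```bash
python3 -m handwheel '[[0.06,[-0.0005,0,0.001],[0,0,0]],[0.085,[0,0,0],[0,0,0]],[0.085,[0,0,0],[0,0,0]],[0.085,[0,0,0],[0,0,0]],[0.085,[-0.02,0,0],[0,0,0]],[0.085,[-0.035,0,0],[0,0,0]],[0.085,[-0.035,0,0],[0,0,0]],[0.085,[-0.035,0,0],[0,0,0]],[0.085,[0,0,0],[0,0,0]],[0.085,[0,0,0],[0,0,0]]]'
 python3 - <<'E'
from h import *
o=st(); im=ctrl.get_image('wrist'); save('w33',im)
go(.448,-.40,.245,-.28)
E
```

```text
t: 31.42
tool_pos: [0.4968, -0.0484, 0.2085]
tool_rot: [1.286, 1.157, -1.28]
contact_force: [-0.3, 0.2, 0.1]
opening: 0.0849
t 31.42 pos [ 0.4968 -0.0484  0.2085] rot [ 1.286  1.157 -1.28 ] F [-0.3  0.2  0.1] op 0.0849
pos [ 0.4955 -0.0481  0.206 ] yaw -0.102 shift [-0.0396 -0.0115  0.3548] turn [10.21 -0.09  0.03] rows>= 9.9
```

View pics/w33.png

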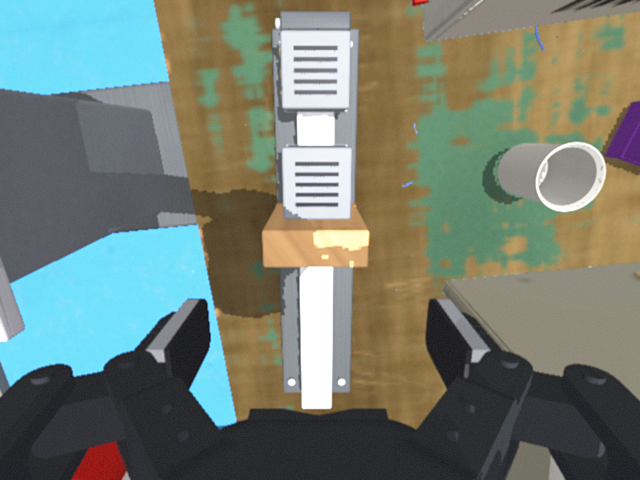

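The spacer stands against module_2 at (316,237). Now module_4.

```bash
python3 -m handwheel '[[0.085,[-0.01,-0.0012,0.03],[0,0,0]],[0.085,[-0.01,-0.0012,0.036],[0,0,0]],[0.085,[-0.01,-0.0012,0.036],[0,0,0]],[0.085,[-0.01,-0.0012,0.036],[0,0,0]],[0.085,[0,-0.0012,0.036],[0,0,0]],[0.085,[0,-0.0012,0.036],[0,0,0]],[0.085,[0,-0.0012,0.036],[0,0,0]],[0.085,[0,-0.0012,0.036],[0,0,0]],[0.085,[0,-0.0012,0.036],[0,0,0]],[0.085,[0,-0.0012,0.034],[0,0,0]]]'
python3 -m handwheel '[[0.085,[0,0,0],[5.1,0,0]],[0.085,[0,0,0],[5.1,0,0]],[0.085,[0,0,0],[0,0,0]],[0.085,[0,0,0],[0,0,0]],[0.085,[0,0,0],[0,0,0]]]'
 python3 - <<'E'
from h import *
st(); im=rel('module_1',(.085,.105),minarea=300);save('w34',im)
E
```

```text
t: 32.3
tool_pos: [0.4462, -0.3982, 0.2419]
tool_rot: [1.286, 1.166, -1.285]
contact_force: [1.3, -0.1, -0.1]
opening: 0.085
t: 32.72
tool_pos: [0.4473, -0.3965, 0.2435]
tool_rot: [1.412, 1.07, -1.412]
contact_force: [-0.5, -0.6, 0.4]
opening: 0.0848
t 32.72 pos [ 0.4473 -0.3965  0.2435] rot [ 1.412  1.07  -1.412] F [-0.5 -0.6  0.4] op 0.0848
```

View pics/w34.png

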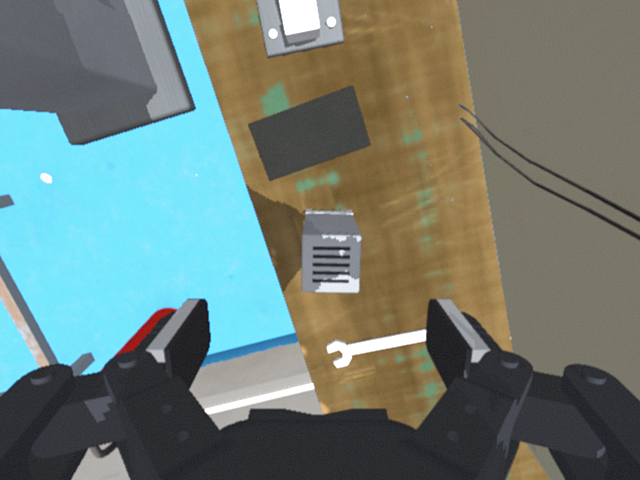

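The network missed module_4, which is plainly at (331,252). The mat corners are clear at (250,124), (353,86), (370,146) and (268,181), and the spanner's head is at (340,352).

```bash
python3 - <<'E'
from h import *
im=rel('module_4',(.085,.105),minarea=300)
C=cam('wrist')
c=[ray(C,uv,.004)[:2] for uv in [(250,124),(353,86),(370,146),(268,181)]]
print('mat',np.mean(c,0),'yaw',np.arctan2(*( (c[1]-c[0]+c[2]-c[3])[::-1])), np.linalg.norm(c[1]-c[0]),np.linalg.norm(c[2]-c[1]))
# manual top-face estimate z=.105
t=[ray(C,uv,.105)[:2] for uv in [(302,235),(361,235),(359,292),(304,291)]]
print('top',np.mean(t,0),np.arctan2(*( (t[1]-t[0]+t[2]-t[3])[::-1])),np.linalg.norm(t[1]-t[0]))
t=[ray(C,uv,.085)[:2] for uv in [(302,235),(361,235)]]; print(np.linalg.norm(t[1]-t[0]))
print([ray(C,uv,.005).round(3) for uv in [(328,350),(427,336)]])
E
```

```text
module_4 0.69 [332. 250.  61.  85.] [134. 138. 145.] h 0.085 world [ 0.4461 -0.4376  1.2887] err 0.101 rel tool yz [0.0098 0.0398] dyaw 89.8 rail [-0.01   -0.3809]
module_4 0.69 [332. 250.  61.  85.] [134. 138. 145.] h 0.105 world [ 0.4482 -0.4291 -0.294 ] err 0.033 rel tool yz [0.0095 0.031 ] dyaw -0.9 rail [-0.0087 -0.3721]
mat [ 0.4583465  -0.32789526] yaw 0.04929695981835409 0.10783348950263173 0.059578196440407453
top [ 0.44920361 -0.43025283] -0.28890610570912445 0.0471904245230167
0.050516914638108416
[array([ 0.41 , -0.57 ,  0.005]), array([ 0.527, -0.584,  0.005])]
```

Module_4 fits 105 mm at (0.4485,-0.4295), yaw -0.29. The mat centre is (0.458,-0.328), yaw 0.05. Descending.

```bash
python3 -m handwheel '[[0.085,[0,0.0095,0.031],[0.6,0,0]],[0.085,[0.035,0,0],[0,0,0]],[0.085,[0.04,0,0],[0,0,0]],[0.085,[0.035,0,0],[0,0,0]],[0.085,[0,0,0],[0,0,0]],[0.085,[0,0,0],[0,0,0]],[0.085,[0,0,0],[0,0,0]]]'
 python3 - <<'E'
from h import *
st(); im=rel('module_4',(.105,),minarea=300);save('w35',im)
go(.4485,-.4295,.055,-.29)
E
```

```text
t: 33.5
tool_pos: [0.4489, -0.4304, 0.1374]
tool_rot: [1.419, 1.057, -1.419]
contact_force: [-0.2, -0.7, -0.5]
opening: 0.085
t 33.5 pos [ 0.4489 -0.4304  0.1374] rot [ 1.419  1.057 -1.419] F [-0.2 -0.7 -0.5] op 0.085
module_4 0.75 [316. 258.  97. 122.] [137. 141. 149.] h 0.105 world [ 0.4481 -0.4292 -0.2998] err 0.028 rel tool yz [-0.0011 -0.001 ] dyaw -0.6 rail [-0.0088 -0.3722]
pos [ 0.4495 -0.4312  0.1391] yaw -0.29 shift [ 0.084  -0.0017 -0.0015] turn [-0.01  0.14 -0.2 ] rows>= 2.3
```

View pics/w35.png

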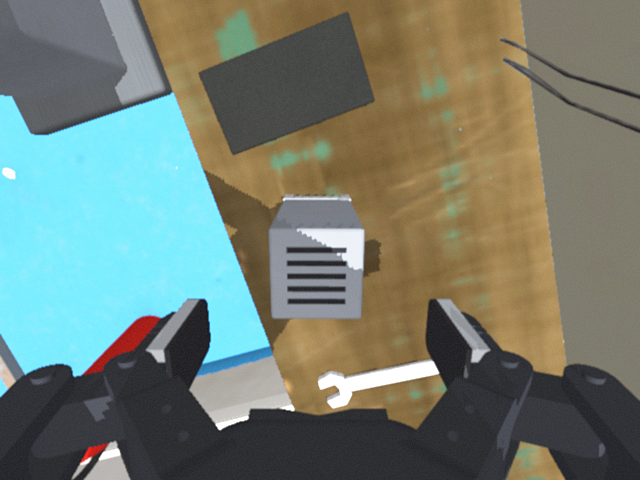

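Module_4 is centred at (316,258). Going down, closing and checking.

```bash
python3 -m handwheel '[[0.085,[0.03,-0.0018,-0.0015],[0,0,0]],[0.085,[0.035,0,0],[0,0,0]],[0.085,[0.017,0,0],[0,0,0]],[0.085,[0,0,0],[0,0,0]],[0.04,[0,-0.001,0],[0,0,0]],[0.04,[0,0,0],[0,0,0]],[0.04,[0,0,0],[0,0,0]],[0.04,[0,0,0],[0,0,0]],[0.04,[0,0,0],[0,0,0]],[0.04,[0,0,0],[0,0,0]]]' 60
python3 -m handwheel '[[0.04,[0,0,0],[0,0,0]],[0.04,[0,0,0],[0,0,0]]]'
 python3 - <<'E'
from h import *
st(); im=rel('module_4',(.105,),minarea=300);save('w36',im)
E
```

```text
t: 34.43
tool_pos: [0.4475, -0.4292, 0.0567]
tool_rot: [1.419, 1.053, -1.419]
contact_force: [1.1, -0.1, 6.5]
opening: 0.0475
t: 34.6
tool_pos: [0.4475, -0.4292, 0.0567]
tool_rot: [1.419, 1.053, -1.419]
contact_force: [1.4, 0.6, 7.7]
opening: 0.0475
t 34.6 pos [ 0.4475 -0.4292  0.0567] rot [ 1.419  1.053 -1.419] F [1.4 0.6 7.7] op 0.0475
```

View pics/w36.png

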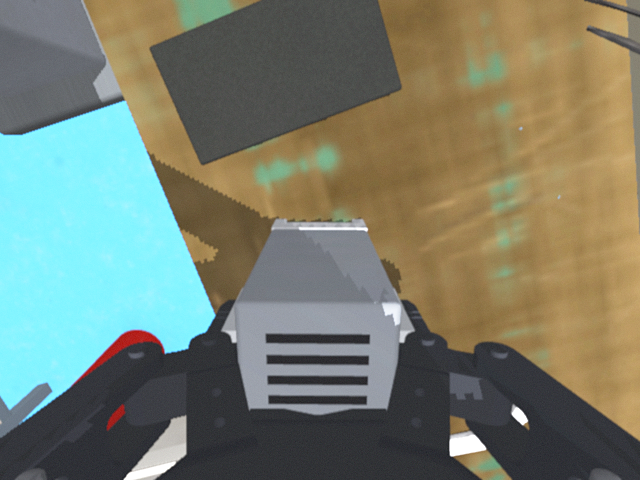

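Gripped square. Lifting and carrying to the rail on the far side of the spacer.

```bash
python3 -m handwheel '[[0.04,[-0.025,0,0],[0,0,0]],[0.04,[-0.035,0,0],[0,0,0]],[0.04,[-0.035,0,0],[-5.5,0,0]],[0.04,[-0.01,0,0],[-5.5,0,0]],[0.04,[0,0,0],[0,0,0]],[0.04,[0,0,0],[0,0,0]],[0.04,[0,0,0],[0,0,0]]]'
 python3 - <<'E'
from h import *
st(); p=rail2w(0,-.038); go(*p,.155,-.101)
E
```

```text
t: 35.28
tool_pos: [0.4444, -0.4258, 0.1548]
tool_rot: [1.285, 1.168, -1.284]
contact_force: [-0.3, 0.9, -7.4]
opening: 0.0474
t 35.28 pos [ 0.4444 -0.4258  0.1548] rot [ 1.285  1.168 -1.284] F [-0.3  0.9 -7.4] op 0.0474
pos [ 0.4444 -0.4258  0.1548] yaw -0.101 shift [ 0.0015  0.013  -0.3313] turn [ 0.02 -0.3   0.31] rows>= 9.2
```

```bash
python3 -m handwheel '[[0.04,[0,0.0013,-0.03],[0,-0.3,0.3]],[0.04,[0,0.0013,-0.037],[0,0,0]],[0.04,[0,0.0013,-0.037],[0,0,0]],[0.04,[0,0.0013,-0.037],[0,0,0]],[0.04,[0,0.0013,-0.037],[0,0,0]],[0.04,[0,0.0013,-0.037],[0,0,0]],[0.04,[0,0.0013,-0.037],[0,0,0]],[0.04,[0,0.0013,-0.035],[0,0,0]],[0.04,[0,0.0013,-0.025],[0,0,0]],[0.04,[0,0.0013,-0.015],[0,0,0]]]'
python3 -m handwheel '[[0.04,[0,0,0],[0,0,0]],[0.04,[0,0,0],[0,0,0]],[0.04,[0,0,0],[0,0,0]]]'
 python3 - <<'E'
from h import *
o=st(); print(w2rail(o['tool_pos'])); im=ctrl.get_image('wrist'); save('w37',im);  im=ctrl.get_image('wrist');p=rail2w(0,-.038); go(*p,.1,-.101)
E
```

```text
t: 36.12
tool_pos: [0.4889, -0.0996, 0.1535]
tool_rot: [1.279, 1.162, -1.283]
contact_force: [-0.1, -0.5, -6.1]
opening: 0.0473
t: 36.37
tool_pos: [0.4898, -0.1033, 0.1551]
tool_rot: [1.279, 1.158, -1.283]
contact_force: [-0.4, 0.3, -7.1]
opening: 0.0475
t 36.37 pos [ 0.4898 -0.1033  0.1551] rot [ 1.279  1.158 -1.283] F [-0.4  0.3 -7.1] op 0.0475
[-0.00020366 -0.04388812]
pos [ 0.4902 -0.104   0.156 ] yaw -0.1 shift [ 0.0559 -0.0004 -0.0067] turn [ 0.04  0.21 -0.11] rows>= 1.6
```

View pics/w37.png

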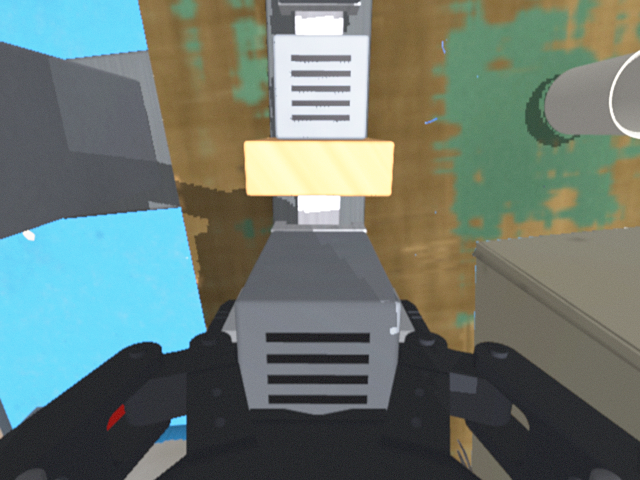

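Bar centre at column 319, module at 318, and the spacer is 14 mm or more ahead. Lowering to just above the rail.

```bash
python3 -m handwheel '[[0.04,[0.02,0,-0.002],[0,0,0]],[0.04,[0.025,0,-0.003],[0,0,0]],[0.04,[0.012,0,0],[0,0,0]],[0.04,[0,0,0],[0,0,0]],[0.04,[0,0,0],[0,0,0]],[0.04,[0,0,0],[0,0,0]],[0.04,[0,0,0],[0,0,0]]]'
 python3 - <<'E'
from h import *
o=st(); print(w2rail(o['tool_pos'])); im=ctrl.get_image('wrist'); save('w38',im);  im=ctrl.get_image('wrist');p=rail2w(0.0005,-.038); go(*p,.0887,-.101)
E
```

```text
t: 37.05
tool_pos: [0.4929, -0.0993, 0.1019]
tool_rot: [1.281, 1.152, -1.279]
contact_force: [0.1, 0.1, -6.0]
opening: 0.0469
t 37.05 pos [ 0.4929 -0.0993  0.1019] rot [ 1.281  1.152 -1.279] F [ 0.1  0.1 -6. ] op 0.0469
[ 0.00245067 -0.039521  ]
pos [ 0.4926 -0.099   0.1016] yaw -0.099 shift [ 0.0129 -0.0018 -0.0014] turn [ 0.13  0.26 -0.38] rows>= 0.4
```

View pics/w38.png

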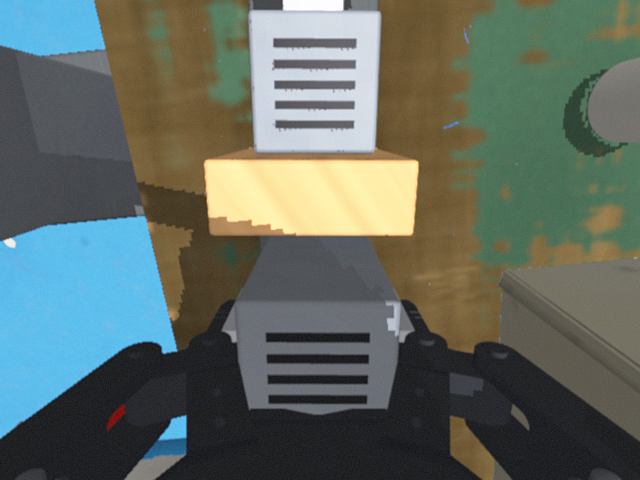

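The spacer is centred at column 311.5 and module_2 at 316, so the tool is about 1.8 mm too far in +x. Correcting and seating.

```bash
python3 -m handwheel '[[0.04,[0.005,-0.0018,0],[0,0,0]],[0.04,[0.003,0,0],[0,0,0]],[0.04,[0.002,0,0],[0,0,0]],[0.04,[0.002,0,0],[0,0,0]],[0.04,[0.0015,0,0],[0,0,0]],[0.04,[0,0,0],[0,0,0]],[0.04,[0,0,0],[0,0,0]]]'
 python3 - <<'E'
from h import *
o=st(); print(w2rail(o['tool_pos'])); im=ctrl.get_image('wrist'); o=st(); print(w2rail(o['tool_pos']));save('w39',im)
E
```

```text
t: 37.73
tool_pos: [0.4896, -0.0984, 0.0887]
tool_rot: [1.279, 1.158, -1.282]
contact_force: [-7.4, 1.5, 7.9]
opening: 0.0475
t 37.73 pos [ 0.4896 -0.0984  0.0887] rot [ 1.279  1.158 -1.282] F [-7.4  1.5  7.9] op 0.0475
[-0.00091013 -0.03901224]
t 37.78 pos [ 0.4895 -0.0984  0.0887] rot [ 1.279  1.158 -1.282] F [-8.4  2.1  8.3] op 0.0473
[-0.00092491 -0.03900853]
```

View pics/w39.png

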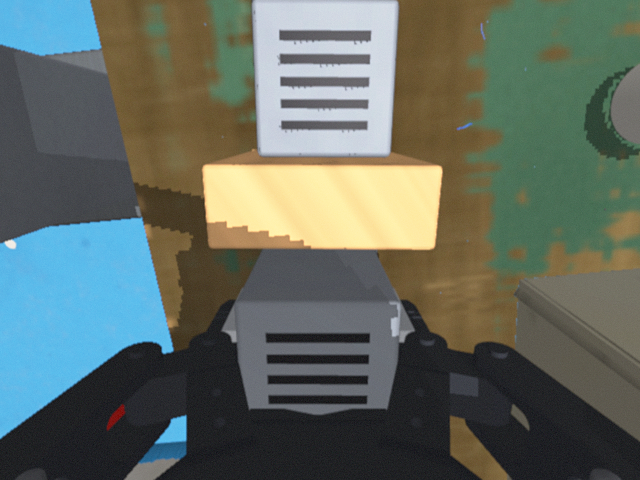

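Seated at z = 0.0887. Easing the downforce and sliding most of the way.

```bash
python3 -m handwheel '[[0.04,[-0.0015,0,0],[0,0,0]],[0.04,[0,0,-0.002],[0,0,0]],[0.04,[0,0,-0.003],[0,0,0]],[0.04,[0,0,-0.003],[0,0,0]],[0.04,[0,0,-0.002],[0,0,0]],[0.04,[0,0,0],[0,0,0]],[0.04,[0,0,0],[0,0,0]],[0.04,[0,0,0],[0,0,0]]]'
 python3 - <<'E'
from h import *
o=st(); print(w2rail(o['tool_pos'])); im=ctrl.get_image('wrist'); o=st(); print(w2rail(o['tool_pos']));save('w40',im)
E
```

```text
t: 38.45
tool_pos: [0.4918, -0.0887, 0.0889]
tool_rot: [1.281, 1.153, -1.279]
contact_force: [0.6, -3.1, 3.2]
opening: 0.0472
t 38.45 pos [ 0.4918 -0.0887  0.0889] rot [ 1.281  1.153 -1.279] F [ 0.6 -3.1  3.2] op 0.0472
[ 0.00037945 -0.02913305]
t 38.5 pos [ 0.4918 -0.0887  0.0889] rot [ 1.281  1.153 -1.279] F [ 1.  -4.1  2.8] op 0.0472
[ 0.00038674 -0.02914264]
```

View pics/w40.png

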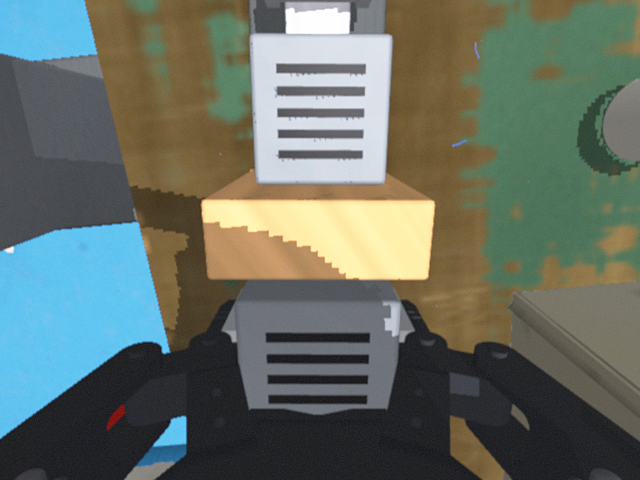

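```bash
python3 -m handwheel '[[0.04,[-0.0008,0,-0.001],[0,0,0]],[0.04,[0,0,-0.001],[0,0,0]],[0.04,[0,0,0],[0,0,0]],[0.04,[0,0,0],[0,0,0]]]'
python3 -c "
from h import *
o=st(); print(w2rail(o['tool_pos']))"
python3 -m handwheel '[[0.04,[0,0,-0.0007],[0,0,0]],[0.04,[0,0,0],[0,0,0]],[0.04,[0,0,0],[0,0,0]]]'
python3 -c "
from h import *
o=st(); print(w2rail(o['tool_pos']));im=ctrl.get_image('wrist');save('w41',im)"
```

```text
t: 38.83
tool_pos: [0.4912, -0.0866, 0.0889]
tool_rot: [1.28, 1.155, -1.28]
contact_force: [2.4, -3.9, 1.8]
opening: 0.0477
t 38.83 pos [ 0.4912 -0.0866  0.0889] rot [ 1.28   1.155 -1.28 ] F [ 2.4 -3.9  1.8] op 0.0477
[-0.00046982 -0.02712771]
t: 39.08
tool_pos: [0.4911, -0.0861, 0.0888]
tool_rot: [1.28, 1.155, -1.281]
contact_force: [0.1, -5.7, 2.8]
opening: 0.0476
t 39.08 pos [ 0.4911 -0.0861  0.0888] rot [ 1.28   1.155 -1.281] F [ 0.1 -5.7  2.8] op 0.0476
[-0.00060008 -0.02661616]
```

View pics/w41.png

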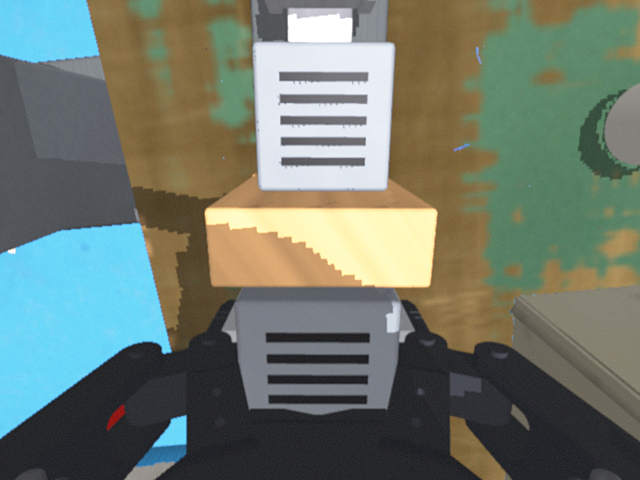

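```bash
python3 - <<'E'
from h import *
o=ctrl.get_obs(); C=cam('wrist',o)
for n,uv,z in [('spacer back top',(320,287),.127),('m4 front top',(318,300),.137),('spacer front top',(320,208),.127),('m2 back top',(320,190),.097),('m2 front top',(325,42),.097)]: print(n,w2rail(ray(C,uv,z)))
im=ctrl.get_image('wrist'); save('w42',cv2.resize(im[180:320,230:410],(771,600),interpolation=cv2.INTER_CUBIC))
E
```

```text
spacer back top [-0.00023388 -0.00099115]
m4 front top [-0.0009005  -0.00057157]
spacer front top [-0.0003064   0.02391898]
m2 back top [-1.35721508e-05  2.45249263e-02]
m2 front top [0.00149851 0.07366882]
```

View pics/w42.png

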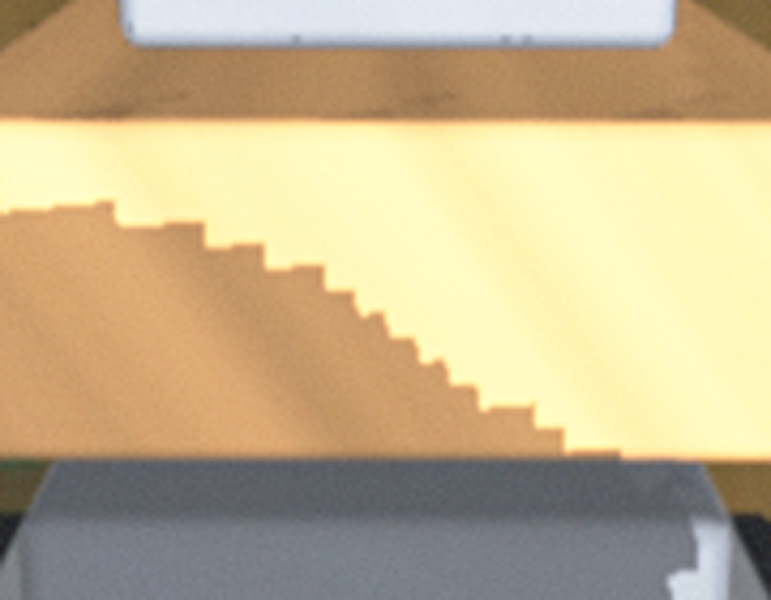

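```bash
python3 -m handwheel '[[0.04,[0,0,-0.0005],[0,0,0]],[0.04,[0,0,0],[0,0,0]],[0.04,[0,0,0],[0,0,0]]]'
python3 -c "
from h import *
o=st(); print(w2rail(o['tool_pos']))"
python3 -m handwheel '[[0.04,[0,0,-0.0005],[0,0,0]],[0.04,[0,0,0],[0,0,0]],[0.04,[0,0,0],[0,0,0]]]'
python3 -c "
from h import *
o=st(); print(w2rail(o['tool_pos']));im=ctrl.get_image('wrist');save('w43',im);C=cam('wrist')
save('w43z',cv2.resize(im[180:320,230:410],(771,600),interpolation=cv2.INTER_CUBIC))"
```

```text
t: 39.43
tool_pos: [0.4911, -0.086, 0.0889]
tool_rot: [1.279, 1.154, -1.281]
contact_force: [0.2, -6.8, 1.4]
opening: 0.0473
t 39.43 pos [ 0.4911 -0.086   0.0889] rot [ 1.279  1.154 -1.281] F [ 0.2 -6.8  1.4] op 0.0473
[-0.000604   -0.02647068]
t: 39.68
tool_pos: [0.4912, -0.0856, 0.0889]
tool_rot: [1.279, 1.154, -1.282]
contact_force: [1.1, -7.3, 2.1]
opening: 0.0472
t 39.68 pos [ 0.4912 -0.0856  0.0889] rot [ 1.279  1.154 -1.282] F [ 1.1 -7.3  2.1] op 0.0472
[-0.00061091 -0.02610509]
```

View pics/w43z.png

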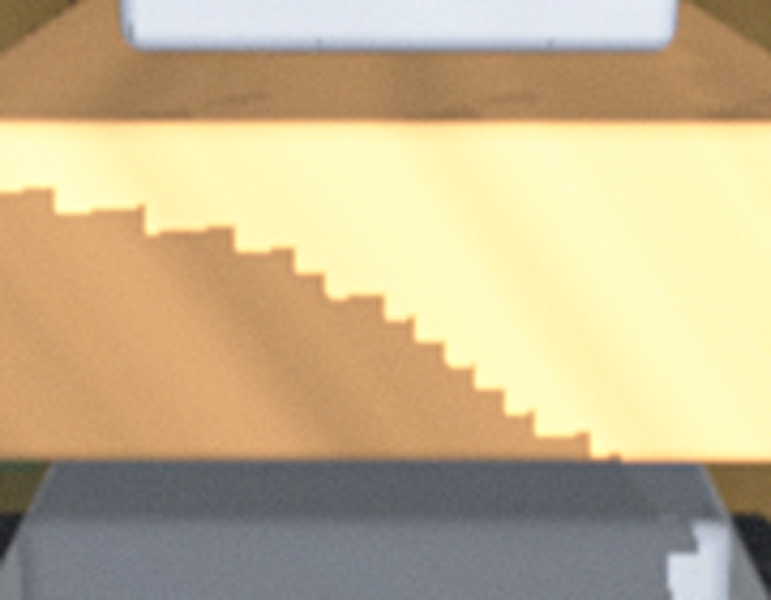

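Between the two pictures the spacer moved with module_4, so they touch, and a gap of a few tenths of a millimetre to module_2 is closing. One more small step.

```bash
python3 -m handwheel '[[0.04,[0,0,-0.0005],[0,0,0]],[0.04,[0,0,0],[0,0,0]],[0.04,[0,0,0],[0,0,0]],[0.04,[0,0,0],[0,0,0]]]'
python3 -c "
from h import *
o=st(); print(w2rail(o['tool_pos']));im=ctrl.get_image('wrist');C=cam('wrist')
save('w44z',cv2.resize(im[0:320,230:410],(506,900),interpolation=cv2.INTER_CUBIC)[300:])
save('w44',cv2.resize(im[180:320,230:410],(771,600),interpolation=cv2.INTER_CUBIC))"
```

```text
t: 40.07
tool_pos: [0.4912, -0.0852, 0.0889]
tool_rot: [1.279, 1.154, -1.282]
contact_force: [0.5, -7.3, 2.2]
opening: 0.0475
t 40.07 pos [ 0.4912 -0.0852  0.0889] rot [ 1.279  1.154 -1.282] F [ 0.5 -7.3  2.2] op 0.0475
[-0.00064532 -0.02569139]
```

View pics/w44.png

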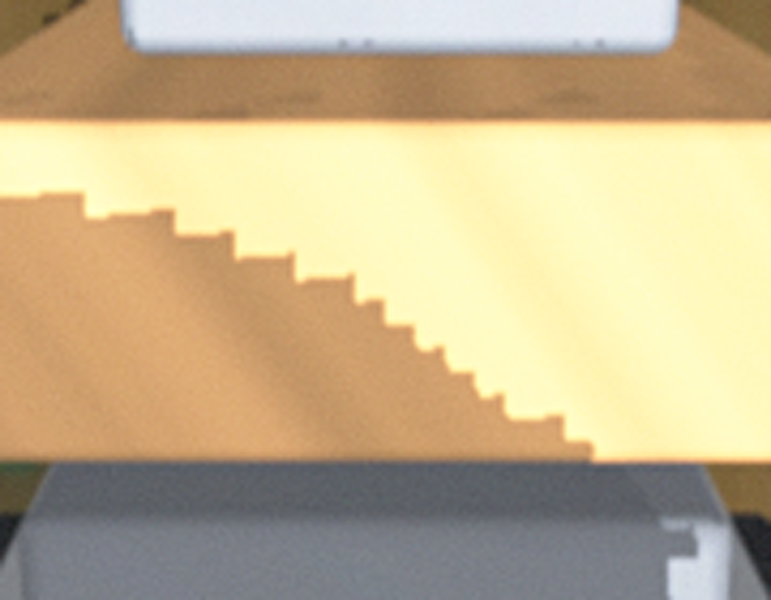

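All in contact: sliding force is constant and the measured spacer to module_2 gap is about 0. Releasing module_4 and rising.

```bash
python3 -m handwheel '[[0.04,[0,0,0.0008],[0,0,0]],[0.04,[0,0,0],[0,0,0]],[0.085,[0,0,0],[0,0,0]],[0.085,[0,0,0],[0,0,0]],[0.085,[0,0,0],[0,0,0]],[0.085,[-0.02,0,0],[0,0,0]],[0.085,[-0.035,0,0],[0,0,0]],[0.085,[-0.035,0,-0.015],[0,0,0]],[0.085,[-0.03,0,-0.022],[0,0,0]],[0.085,[0,0,0],[0,0,0]]]'
python3 -m handwheel '[[0.085,[0,0,0],[0,0,0]],[0.085,[0,0,0],[0,0,0]]]'
 python3 - <<'E'
from h import *
o=st(); im=ctrl.get_image('wrist'); save('w45',im);C=cam('wrist',o)
rel('spacer',(.095,),.032,.068,.025,minarea=300)
p=rail2w(0,.0118); go(*p,.15,-.101)
im=ctrl.get_image('scene'); save('s45',cv2.resize(im[170:320,270:450],(720,600)))
E
```

```text
t: 40.95
tool_pos: [0.4978, -0.0458, 0.2162]
tool_rot: [1.284, 1.148, -1.27]
contact_force: [1.6, -0.7, 1.4]
opening: 0.0847
t: 41.12
tool_pos: [0.4937, -0.0472, 0.2074]
tool_rot: [1.279, 1.157, -1.281]
contact_force: [-0.6, 0.2, -0.7]
opening: 0.0851
t 41.12 pos [ 0.4937 -0.0472  0.2074] rot [ 1.279  1.157 -1.281] F [-0.6  0.2 -0.7] op 0.0851
spacer 0.81 [322. 237. 112.  64.] [220. 181. 130.] h 0.095 world [ 0.4954 -0.0491 -0.095 ] err 0.19 rel tool yz [0.0023 0.0014] dyaw 0.2 rail [-0.      0.0107]
pos [ 0.4931 -0.0477  0.2062] yaw -0.099 shift [ 0.0562  0.0025 -0.0002] turn [0.11 0.18 0.01] rows>= 1.6
```

View pics/w45.png

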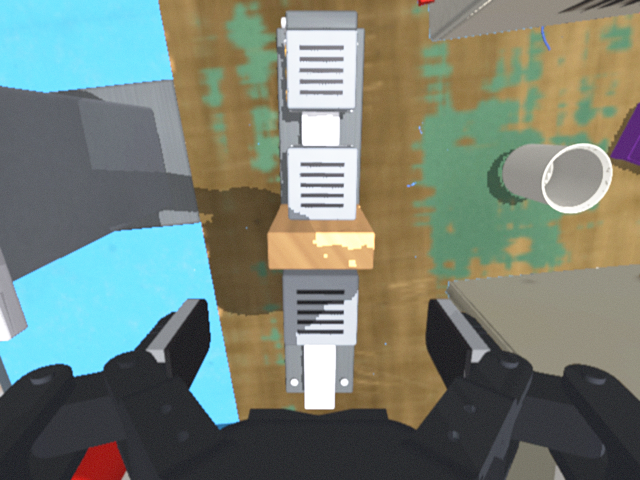

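View pics/s45.png

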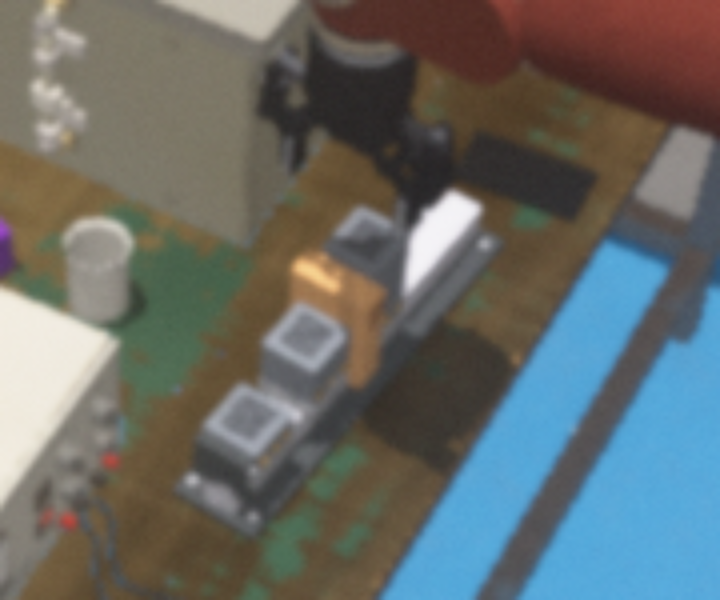

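```bash
python3 - <<'E'
from h import *
o=ctrl.get_obs(); im=ctrl.get_image('wrist'); C=cam('wrist',o)
g=im[:,:,:].astype(int).sum(2)/3
col=g[:,300:340]
z=np.hstack([cv2.resize(im[20:240,270:370],(360,792))[:600], cv2.resize(im[200:370,270:370],(353,600))])
save('w46',z)
E
```

```text
(no output)
```

View pics/w46.png

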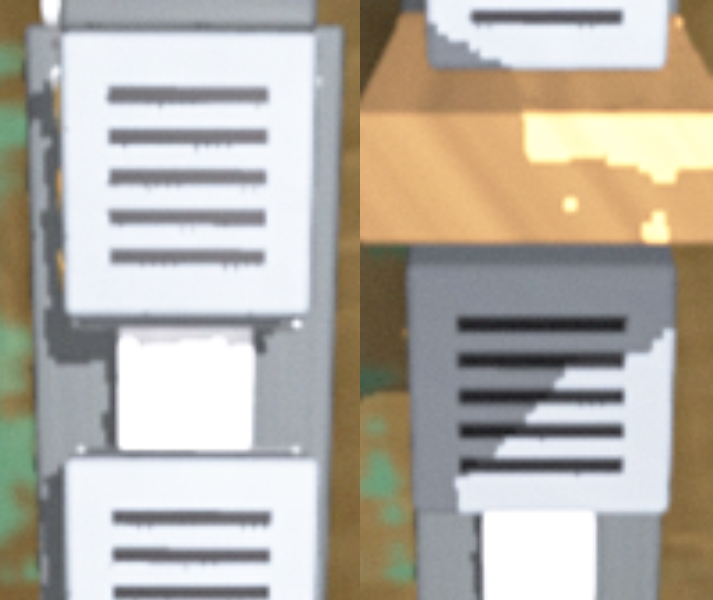

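```bash
python3 - <<'E'
from h import *
o=ctrl.get_obs(); C=cam('wrist',o)
c=[]
for n,u,a,b,z in [('m1',321.5,28.9,107.8,.077),('m2',322.5,147.8,219.3,.097),('m4',322,275.1,345,.137)]:
    A=w2rail(ray(C,(u,a),z));B=w2rail(ray(C,(u,b),z)); c.append((A+B)/2); print(n,A.round(4),B.round(4),'len',(A-B)[1].round(4),'ctr',c[-1].round(4))
print((c[0]-c[1])[1],(c[1]-c[2])[1])
E
```

```text
m1 [0.0002 0.1487] [0.0004 0.0994] len 0.0494 ctr [0.0003 0.1241]
m2 [0.001 0.073] [0.0012 0.0239] len 0.049 ctr [0.0011 0.0485]
m4 [ 0.0005 -0.0022] [ 0.0007 -0.0517] len 0.0495 ctr [ 0.0006 -0.027 ]
0.07559566694615519 0.07541948426804901
```

The vision gaps give pitches of 75.6 and 75.4 mm (target 75). Gripping the spacer.

```bash
python3 -m handwheel '[[0.085,[0.03,0.0023,0.0005],[0,0,0]],[0.085,[0.035,0,0],[0,0,0]],[0.085,[0.035,0,0],[0,0,0]],[0.085,[0.015,0,0],[0,0,0]],[0.085,[0,0,0],[0,0,0]],[0.085,[0,0,0],[0,0,0]],[0.085,[0,0,0],[0,0,0]]]'
 python3 - <<'E'
from h import *
st(); im=rel('spacer',(.095,),.032,.068,.025,minarea=300);save('w47',im)
p=rail2w(0,.0118); go(*p,.0805,-.101)
E
```

```text
t: 41.95
tool_pos: [0.4979, -0.0493, 0.0949]
tool_rot: [1.281, 1.153, -1.28]
contact_force: [-0.2, 0.3, 0.3]
opening: 0.0847
t 41.95 pos [ 0.4979 -0.0493  0.0949] rot [ 1.281  1.153 -1.28 ] F [-0.2  0.3  0.3] op 0.0847
spacer 0.84 [311. 309. 203. 142.] [204. 159. 109.] h 0.095 world [ 0.4952 -0.0494 -0.1011] err 0.204 rel tool yz [-0.0027  0.0004] dyaw -0.1 rail [-0.0002  0.0103]
pos [ 0.4986 -0.0494  0.0958] yaw -0.099 shift [ 0.0153 -0.0032 -0.0012] turn [ 0.13  0.25 -0.44] rows>= 0.4
```

View pics/w47.png

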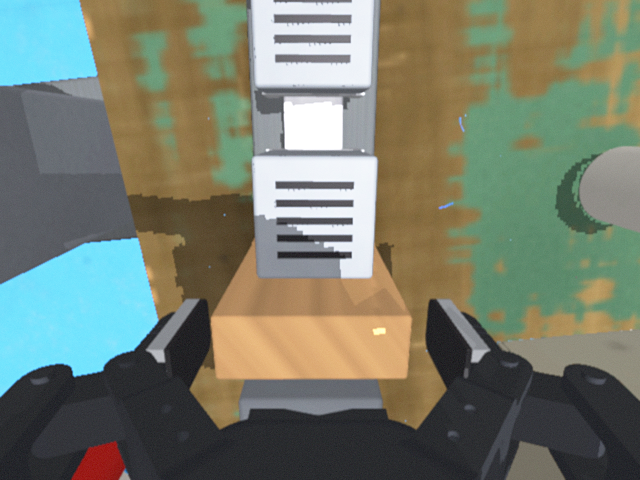

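```bash
python3 -m handwheel '[[0.085,[0.009,-0.003,-0.0005],[0,0,0]],[0.085,[0.005,0,0],[0,0,0]],[0.085,[0,0,0],[0,0,0]],[0.06,[0,0,0],[0,0,0]],[0.06,[0,0,0],[0,0,0]],[0.06,[0,0,0],[0,0,0]],[0.06,[0,0,0],[0,0,0]],[0.06,[0,0,0],[0,0,0]],[0.06,[0,0,0],[0,0,0]]]' 40
python3 -c "
from h import *
o=st(); print(w2rail(o['tool_pos']))"
python3 -m handwheel '[[0.06,[-0.004,0,0],[0,0,0]],[0.06,[-0.008,0,0],[0,0,0]],[0.06,[-0.012,0,0],[0,0,0]],[0.06,[-0.02,0,0],[0,0,0]],[0.06,[-0.03,0,0],[0,0,0]],[0.06,[-0.035,0,0],[0,0,0]],[0.06,[-0.035,0,0],[0,0,0]],[0.06,[0,0,0],[0,0,0]],[0.06,[0,0,0],[0,0,0]]]'
 python3 - <<'E'
from h import *
st(); im=ctrl.get_image('wrist');save('w48',im)
go(.4583,-.328,.23,.05)
E
```

```text
t: 42.8
tool_pos: [0.4943, -0.0482, 0.0797]
tool_rot: [1.28, 1.155, -1.28]
contact_force: [1.5, 0.5, -0.1]
opening: 0.0672
t 42.8 pos [ 0.4943 -0.0482  0.0797] rot [ 1.28   1.155 -1.28 ] F [ 1.5  0.5 -0.1] op 0.0672
[-0.00127818  0.01141226]
t: 43.55
tool_pos: [0.4953, -0.048, 0.228]
tool_rot: [1.282, 1.149, -1.276]
contact_force: [0.3, -0.3, -2.8]
opening: 0.0679
t 43.55 pos [ 0.4953 -0.048   0.228 ] rot [ 1.282  1.149 -1.276] F [ 0.3 -0.3 -2.8] op 0.0679
pos [ 0.494  -0.0477  0.2251] yaw -0.099 shift [-0.0037 -0.0079  0.2825] turn [-8.51  0.27 -0.34] rows>= 7.8
```

View pics/w48.png

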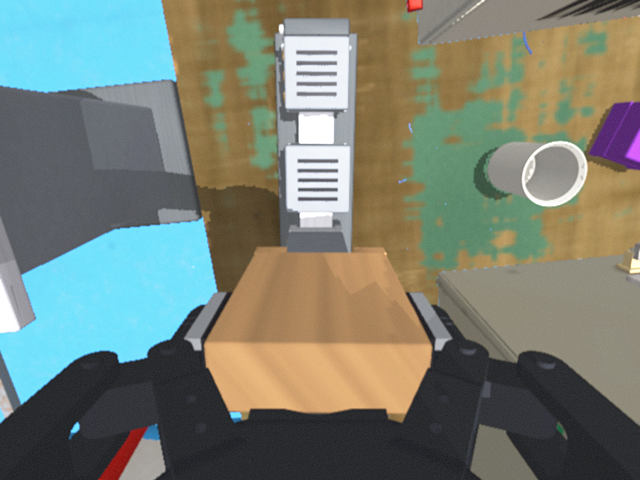

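The spacer is out and the modules are undisturbed. Carrying it to the mat.

```bash
python3 -m handwheel '[[0.06,[0,-0.001,0.028],[0,0.27,-0.3]],[0.06,[0,-0.001,0.037],[0,0,0]],[0.06,[0,-0.001,0.037],[0,0,0]],[0.06,[0,-0.001,0.037],[0,0,0]],[0.06,[0,-0.001,0.037],[0,0,0]],[0.06,[0,-0.001,0.037],[0,0,0]],[0.06,[0,-0.001,0.037],[0,0,0]],[0.06,[0,-0.001,0.032],[0,0,0]],[0.06,[0.02,0,0],[-4.2,0,0]],[0.06,[0.03,0,0],[-4.3,0,0]]]'
python3 -m handwheel '[[0.06,[0.03,0,0],[0,0,0]],[0.06,[0.03,0,0],[0,0,0]],[0.06,[0,0,0],[0,0,0]],[0.06,[0,0,0],[0,0,0]],[0.06,[0,0,0],[0,0,0]]]'
 python3 - <<'E'
from h import *
st(); im=ctrl.get_image('wrist');save('w49',im)
ctrl.get_image('wrist');go(.4583,-.328,.0517,.05)
E
```

```text
t: 44.43
tool_pos: [0.4581, -0.3302, 0.1745]
tool_rot: [1.172, 1.23, -1.172]
contact_force: [-0.1, -0.9, -2.0]
opening: 0.0679
t: 44.85
tool_pos: [0.4579, -0.3274, 0.1141]
tool_rot: [1.172, 1.234, -1.173]
contact_force: [0.4, -0.3, -1.1]
opening: 0.0673
t 44.85 pos [ 0.4579 -0.3274  0.1141] rot [ 1.172  1.234 -1.173] F [ 0.4 -0.3 -1.1] op 0.0673
pos [ 0.459  -0.3283  0.116 ] yaw 0.05 shift [ 0.0643 -0.0008 -0.0005] turn [-0.    0.11 -0.09] rows>= 1.8
```

View pics/w49.png

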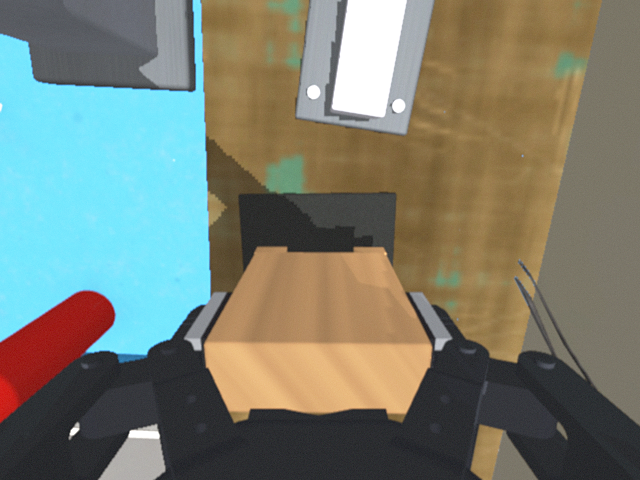

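The spacer is over the mat, aligned, with the mat's far edge at row 194. Lowering.

```bash
python3 -m handwheel '[[0.06,[0.025,0,0],[0,0,0]],[0.06,[0.025,0,0],[0,0,0]],[0.06,[0.006,0,0],[0,0,0]],[0.06,[0,0,0],[0,0,0]],[0.06,[0.003,0,0],[0,0,0]],[0.06,[0.002,0,0],[0,0,0]],[0.06,[0.002,0,0],[0,0,0]],[0.06,[0.001,0,0],[0,0,0]],[0.06,[0,0,0],[0,0,0]]]'
 python3 -c "
from h import *
st(); im=ctrl.get_image('wrist');save('w50',im); st()"
```

```text
t: 45.7
tool_pos: [0.4588, -0.3283, 0.0519]
tool_rot: [1.172, 1.231, -1.172]
contact_force: [-0.5, 0.4, 5.4]
opening: 0.0677
t 45.7 pos [ 0.4588 -0.3283  0.0519] rot [ 1.172  1.231 -1.172] F [-0.5  0.4  5.4] op 0.0677
t 45.75 pos [ 0.4588 -0.3283  0.052 ] rot [ 1.172  1.231 -1.172] F [-1.6  1.5  5.9] op 0.0679
```

View pics/w50.png

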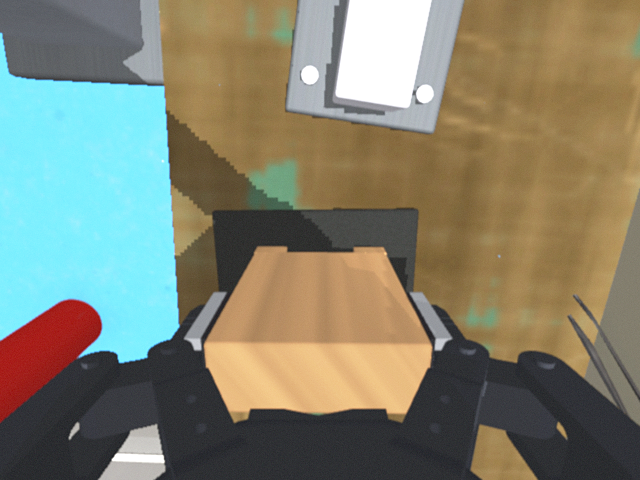

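Landed on the mat (z = 0.052, Fz +5 N). Releasing, rising, then a last look at everything.

```bash
python3 -m handwheel '[[0.06,[-0.0007,0,0],[0,0,0]],[0.085,[0,0,0],[0,0,0]],[0.085,[0,0,0],[0,0,0]],[0.085,[0,0,0],[0,0,0]],[0.085,[-0.02,0,0],[0,0,0]],[0.085,[-0.035,0,0],[0,0,0]],[0.085,[-0.035,0,0],[0,0,0]],[0.085,[-0.04,0,0],[0,0,0]],[0.085,[-0.04,0,0],[0,0,0]],[0.085,[-0.035,0,0],[0,0,0]]]'
python3 -m handwheel '[[0.085,[0,0,0],[4.3,0,0]],[0.085,[0,0,-0.04],[4.3,0,0]],[0.085,[0,0,-0.04],[0,0,0]],[0.085,[0,0,-0.04],[0,0,0]],[0.085,[0,0,-0.04],[0,0,0]],[0.085,[0,0,-0.04],[0,0,0]],[0.085,[0,0,-0.02],[0,0,0]],[0.085,[0,0,0],[0,0,0]],[0.085,[0,0,0],[0,0,0]],[0.085,[0,0,0],[0,0,0]]]'
 python3 - <<'E'
from h import *
o=st(); im=ctrl.get_image('wrist');save('w51',im)
save('w51z',cv2.resize(im[60:420,240:400],(267*1,600)) if 0 else cv2.resize(im[60:260,250:400],(450,600),interpolation=cv2.INTER_CUBIC))
rel('spacer',(.095,),.004,.068,.025,minarea=300)
im=ctrl.get_image('side');save('d51',im);im=ctrl.get_image('scene');save('s51',im)
E
```

```text
t: 46.58
tool_pos: [0.4579, -0.3275, 0.2578]
tool_rot: [1.172, 1.232, -1.173]
contact_force: [0.6, -0.3, 0.0]
opening: 0.085
t: 47.42
tool_pos: [0.4769, -0.1089, 0.2552]
tool_rot: [1.282, 1.161, -1.284]
contact_force: [0.4, -0.5, 1.3]
opening: 0.0848
t 47.42 pos [ 0.4769 -0.1089  0.2552] rot [ 1.282  1.161 -1.284] F [ 0.4 -0.5  1.3] op 0.0848
spacer 0.76 [324. 389.  65.  51.] [185. 143.  99.] h 0.095 world [ 0.4593 -0.3076  0.7037] err 0.46 rel tool yz [0.0026 0.1991] dyaw 46.1 rail [-0.0099 -0.2501]
```

View pics/w51.png

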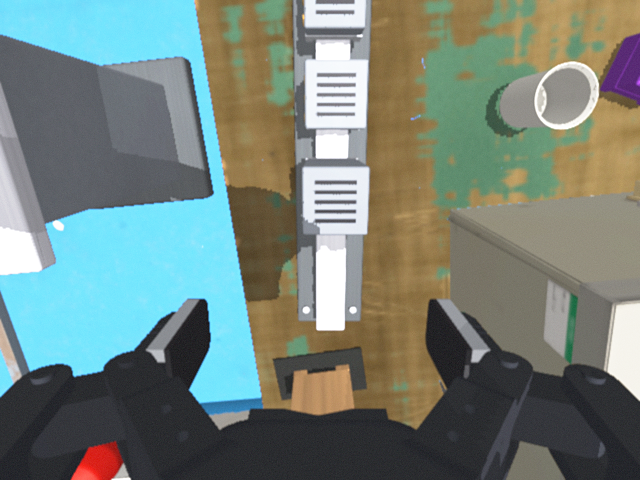

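View pics/d51.png

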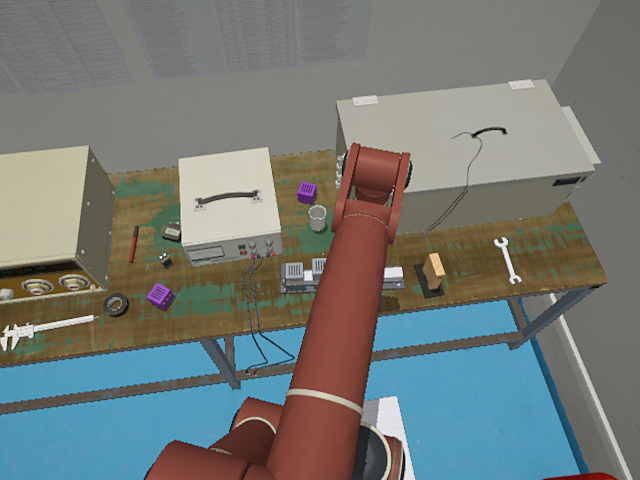

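View pics/s51.png

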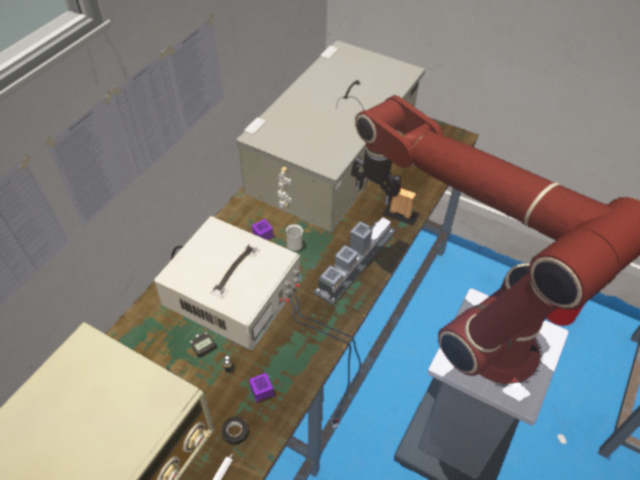

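The row stands and the spacer is upright on the mat (side view (433,270)). I'll measure the whole row once more from straight above, moving a further 90 mm along the rail.

```bash
python3 -m handwheel '[[0.085,[-0.01,0.005,-0.03],[0,0,0]],[0.085,[-0.01,0,-0.035],[0,0,0]],[0.085,[0,0,-0.025],[0,0,0]],[0.085,[0,0,0],[0,0,0]],[0.085,[0,0,0],[0,0,0]],[0.085,[0,0,0],[0,0,0]],[0.085,[0,0,0],[0,0,0]]]'
 python3 - <<'E'
from h import *
o=st(); im=ctrl.get_image('wrist');save('w52',im)
print(w2rail(o['tool_pos']))
save('w52z',cv2.resize(im[90:340,240:400],(384,600),interpolation=cv2.INTER_CUBIC))
E
```

```text
t: 48.25
tool_pos: [0.4908, -0.0204, 0.275]
tool_rot: [1.283, 1.161, -1.285]
contact_force: [0.5, 0.3, -0.7]
opening: 0.0847
t 48.25 pos [ 0.4908 -0.0204  0.275 ] rot [ 1.283  1.161 -1.285] F [ 0.5  0.3 -0.7] op 0.0847
[-0.00752656  0.0387537 ]
```

View pics/w52z.png

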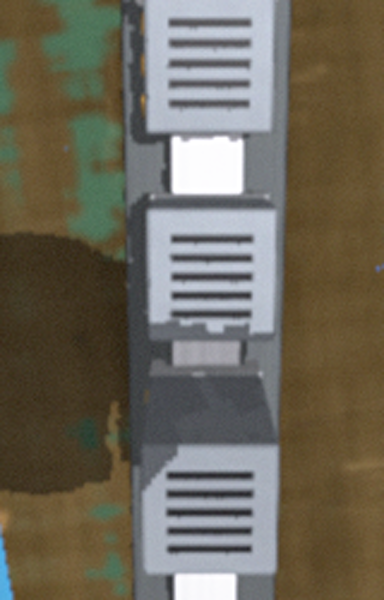

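```bash
python3 - <<'E'
from h import *
o=ctrl.get_obs(); C=cam('wrist',o); im=ctrl.get_image('wrist')
b=w2rail(ray(C,(327,145),.077)); c=[('m1',b+[0,.025])]
for n,a,bb,z in [('m2',176.7,228.3,.097),('m4',275.4,328.8,.137)]:
    A=w2rail(ray(C,(327,a),z));B=w2rail(ray(C,(327,bb),z)); c.append((n,(A+B)/2)); print(n,'len',(A-B).round(4))
for n,x in c: print(n,x.round(4))
save('w53',cv2.resize(im[40:160,240:400],(800,600),interpolation=cv2.INTER_CUBIC))
E
```

```text
m2 len [-0.0002  0.0462]
m4 len [-0.0002  0.049 ]
m1 [0.0004 0.1246]
m2 [0.0002 0.0504]
m4 [-0.0003 -0.0268]
```

View pics/w53.png

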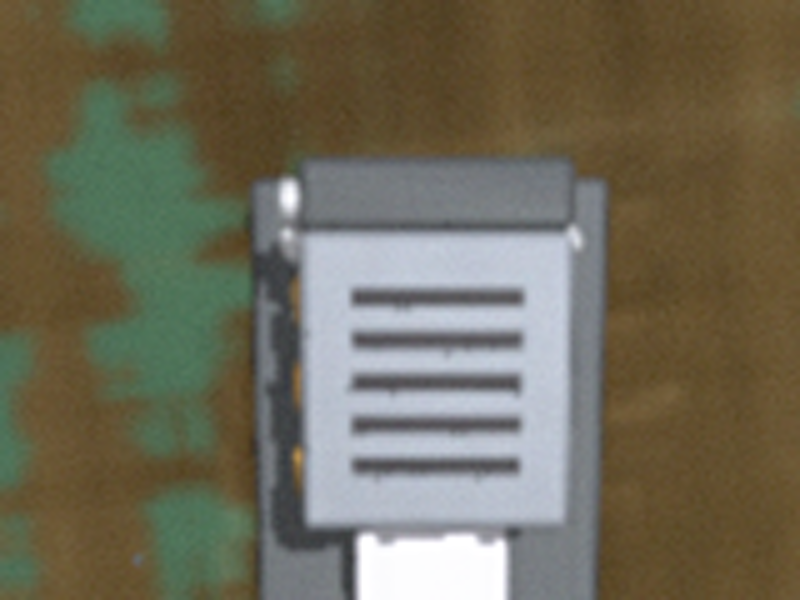

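Module_1 is tight against the stop. The module_2 length came out 46 mm because its rear edge was in shadow, so I'll measure that one again.

```bash
python3 - <<'E'
from h import *
o=ctrl.get_obs(); im=ctrl.get_image('wrist')
save('w54',cv2.resize(im[140:240,270:370],(600,600),interpolation=cv2.INTER_CUBIC))
save('w55',cv2.resize(im[240:340,270:370],(600,600),interpolation=cv2.INTER_CUBIC))
E
```

```text
(no output)
```

View pics/w54.png

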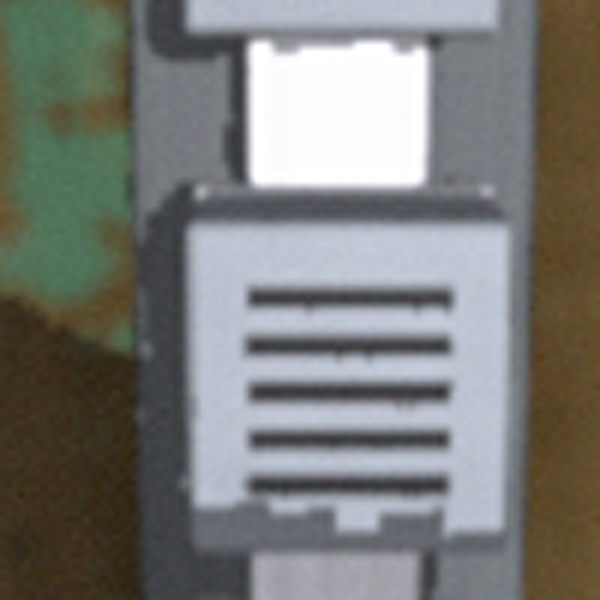

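View pics/w55.png

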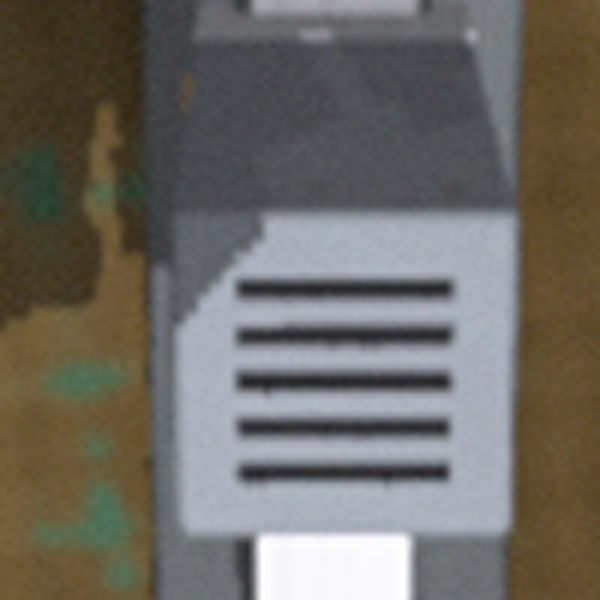

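```bash
python3 - <<'E'
from h import *
o=ctrl.get_obs(); C=cam('wrist',o); c=[]
for n,a,bb,z,u in [('m1',85.6,145,.077,327),('m2',176.7,231.3,.097,328),('m4',275.3,328.8,.137,328)]:
    A=w2rail(ray(C,(u,a),z));B=w2rail(ray(C,(u,bb),z)); c.append((A+B)/2); print(n,c[-1].round(4),'len',(A-B)[1].round(4))
print((c[0]-c[1])[1].round(4),(c[1]-c[2])[1].round(4))
E
```

```text
m1 [0.0003 0.1246] len 0.0497
m2 [0.0011 0.0492] len 0.049
m4 [ 0.0005 -0.0267] len 0.0492
0.0754 0.0758
```

Lengths now read 49–50 mm, and the pitches are 75.4 and 75.8 mm, inside 72.5–77.5. All modules are within 1.1 mm of the centre line. Handing in.

```bash
python3 -c "
from station import ctrl
print(ctrl.get_obs()['t'], ctrl.finish_job())"
```

```text
the job is handed in; nothing more can be done
48.4 None
```

The row is set up and handed in at 48 s of the 210 s allowed. No verdict was reported. Module_3 was not there, so I set up modules 1, 2 and 4.

- **Order of work:** I put module_1 on the rail and pushed it against the stop. The spacer and module_2 went up tight against it (about 13 N). I stepped the spacer on and brought module_4 up with a light push, so module_2 would not shift. The spacer then went back on its mat.
- **Row:** The last wrist pictures put the spacing between module centres at 75.4 mm and 75.8 mm (target 75 ± 2.5). All three sit within about 1 mm of the centre line, with module_1 touching the stop.
- **Terminals:** In the last pictures they show on module_1's robot side. Modules 2 and 4 were placed with no half turn, so theirs should face the robot too.
- **Spacer and bystanders:** The spacer looks upright and within a few millimetres of the mat's centre. The tape, beaker and spanner were never approached and look unmoved.

**Checks that failed or disagreed:**
- The last numeric fit of the spacer's pose failed because the gripper hid part of it. Its final place rests on where the arm set it down and on the pictures.
- The network missed module_4 once; asking again found it.
- One module_2 length first read 46 mm because its edge was in shadow; read again it was 49 mm.
- The vision fits along the rail read 0.5 to 1.5 mm low throughout.

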